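Hang the cart's accessory bins on their rack and lock them for transport

ROBOT

A 7-joint arm with a two-finger parallel gripper is mounted at the origin on the work surface. World frame = base frame: x ahead of the robot, y to its left, z up, the work surface at z = 0. Lengths are in m, angles in rad, forces in N, time in s.
With the tool pointing down it reaches from about 0.425 to 0.925 m from the base axis. Payload 6.8 kg.
Tool frame: the origin (TCP) lies on the centre line of the jaws, within the pads' length; the fingertips stand 25 mm ahead of it and the grasp point (between the pads) lies 6 mm ahead of it; z points along the fingers, y is the direction in which the jaws open and shut (so a half turn about z gives the same grasp; the last joint's range is limited). The gripper opens to 85 mm and grips with 20 to 120 N. Pads are 22 mm wide; open, the fingers measure 114 mm over their backs; the gripper's body (76 mm by 85 mm) begins 54 mm behind the grasp point. The pads swing forward as they close: fully open they stand 13 mm farther back than shut.
Start: joints at [1.121, 0.477, 0.022, 1.555, -0.011, 1.109, -0.083], TCP at [0.226, -0.636, 0.256] pointing down, gripper open.
Joint ranges: [-2.96, 2.96], [-0.34, 2.1], [-1.41, 1.46], [0.24, 2.44], [-1.37, 4.51], [0.17, 1.92], [-2.96, 2.96]. Speed limits (rad/s): [2.39, 2.39, 3.14, 3.14, 3.14, 3.14, 3.14].

INTERFACE

Orientations are given as a unit quaternion [w, x, y, z].
In Python, from station import status, cams, order, models gives the robot as it stands.
- The arm moves only by the tool move_arm, never from a script. Its argument "steps" is one flat list of numbers, 7 for each row, row after row: the gripper's target within -1 to 1 (fully open at 1, half-way at 0, shut at -1), then the shift along the world's x, y, z in cm, then the turn, a rotation vector about the world's x, y, z in degrees. A call has 1 to 8 rows; each row shifts and turns the commanded pose from where the row before left it; what a row does not reach is not made up. A row lasts 1/10 s, in which the tool goes at most 50 mm and 8.59 degrees, less where a joint would pass 70% of its speed; a pose out of reach is approached as far as the arm can. A call with a gripper value outside its range is refused whole. The fingers move at their own pace and stop on an object; "newtons" is the grip in N (left out, the last holds). Time passes only in rows, so rows that do not move let the fingers close. It gives the time, the measured TCP pose, the force and the opening at its end, in the units of the state.
- status.get_obs(): the state, without advancing time (a new reading comes with each control period).
- cams.read_camera(name): name is "side" or "top"; returns a dict with "pixels" (384x512x3 uint8, red, green, blue), "mtx" (3x3 intrinsics, pixels), "T" (4x4, takes a point from camera to world coordinates). Camera axes: x right, y down, z forward; pixel columns grow to the right and rows downward; lengths in m; the calibration is good to about 2 mm. A picture is of the moment at which its call begins. There is no depth.
- order.hand_in(): hands the job in, once; it reports no verdict.
Trained networks look in the newest picture that a camera, given by its name, has taken for a name from the list of things; names that differ only in an ending like _2 or _b are one class to them, and where a whole thing is asked for, a point or a joint stands for the part that bears it (a point fixed in the world has none). Each returns a list of dicts, best first, with "score" (0 to 1); they miss things now and then, are a little off and sometimes report something else, mostly with a low value. They report only what shows in the picture. A call takes as long as a camera call. They do not tell look-alikes from the thing itself.
- models.silhouettes(camera, query): "region" (384x512 bool, what is visible of it) and "box" ([centre column, centre row, width, height] in pixels, round what is visible of it).
- models.place_of(camera, query): "position" ([row, column] in pixels: a listed point, or the origin of a listed thing).
The state is a dict: "t": time; "q": joint angles; "joint_vel": joint speeds; "joint_torque": joint torques, N m; "eef_pos": TCP position; "tool_rot": TCP orientation; "contact_force": force on the tool from outside, world axes, zero at the start; "torque": the same for the moment, N m; "gripper_width": opening from 0.0 (shut) to 1.0 (fully open).
Only numpy, scipy, OpenCV 4.12 (cv2) and the standard library are available. Lean on these libraries where they do the work, as an engineer would, in place of code of your own. Each camera call takes 0.05 s, during which the arm holds its last target.

TASK

Get this cart's accessory rack ready for transport: draw its lock bolt fully back, take down the shallow tray that hangs there (it stays in the workshop) and stand it upright on the square black mat, and hang every deep bin from the bench on the rack, one to a bay: tip the angled strip on the bin's rear over the cleat and let it drop until the bin hangs upright against the rest rail. Then push the lock bolt fully home into its keeper, so that its fingers stand over the strips. Leave the spray bottle, the oil tin, the can and the wrench where they are.

Things in the scene. Friction and masses are not known exactly. Their poses are not given: they have to be found in the camera images.
- rack: Open frame, white uprights and aluminium rails, fixed to the bench, 520 long (its y), 210 high (245 with the knob). Origin on the bench below the front lip of the cleat, at mid length; x points to the rack's REAR: bins hang on its -x side, with the rack's own orientation. Lower rest rail, against which a hanging bin's back leans: front face x = -4, z = 76 to 96.
- cleat_lip (a point): Middle of the cleat's front lip (rack frame 0, 0, 170). The cleat is a 45 degree flange, sloping from this lip down and to the rear to a web at x = 24 (web top z = 184). Grey stops 14 wide, tops at z = 180, in the groove at y = -220, -110, 0, 110, 220 part it into four bays 96 clear: a strip has 10 mm of play either way. When hung, the strip's lower face lies on the flange.
- bay0 (a point): Bay 0 of the rack: the point where the origin of a bin comes to lie when it hangs there centred (rack frame x = -46.5, y = -165, z = 66); axes as the rack's. Any bin fits any bay.
- bay1 (a point): Bay 1 of the rack: the point where the origin of a bin comes to lie when it hangs there centred (rack frame x = -46.5, y = -55, z = 66); axes as the rack's. Any bin fits any bay.
- bay2 (a point): Bay 2 of the rack: the point where the origin of a bin comes to lie when it hangs there centred (rack frame x = -46.5, y = 55, z = 66); axes as the rack's. Any bin fits any bay.
- bay3 (a point): Bay 3 of the rack: the point where the origin of a bin comes to lie when it hangs there centred (rack frame x = -46.5, y = 165, z = 66); axes as the rack's. Any bin fits any bay.
- lock_bolt (a joint): Lock bolt, a 12 mm square steel bar sliding along the rack's y behind the groove (x 26 to 38, z 188 to 200). In m: 0 = fully home in its keeper at the rack's +y end, 0.055 = fully drawn back (knob towards the rack's -y). Friction about 2.5 N; stays where left; starts within 0.012 of home.
- bolt_knob (a point): Middle of the bolt's upright black knob (diameter 16, from 25 below to 20 above this point) at its -y end; moves with the bolt. The bolt also carries four fingers (14 wide, z 188 to 196, reaching forward to rack x = -4): bolt home, they stand over the bay centres and bar the strips from going in or out; fully drawn, over the stops between the bays.
- bin0: Deep bin 0 (3 or 4 present): white steel box 85 deep (x) x 88 wide (y) x 70 high, open on top. Origin: centre of its underside; x to its REAR, z up. Carrying bar along y above the origin, centre z = 135, 12 thick x 14 high, 80 long. Rear back plate (x 38 to 42) with a 45 degree strip on top: 4 thick, 76 wide, lower face from x = 38, z = 112 to x = 60.5, z = 90; highest z = 115. 0.28 to 0.49 kg.
- bin1: Deep bin 1 (3 or 4 present): white steel box 85 deep (x) x 88 wide (y) x 70 high, open on top. Origin: centre of its underside; x to its REAR, z up. Carrying bar along y above the origin, centre z = 135, 12 thick x 14 high, 80 long. Rear back plate (x 38 to 42) with a 45 degree strip on top: 4 thick, 76 wide, lower face from x = 38, z = 112 to x = 60.5, z = 90; highest z = 115. 0.28 to 0.49 kg.
- bin2: Deep bin 2 (3 or 4 present): white steel box 85 deep (x) x 88 wide (y) x 70 high, open on top. Origin: centre of its underside; x to its REAR, z up. Carrying bar along y above the origin, centre z = 135, 12 thick x 14 high, 80 long. Rear back plate (x 38 to 42) with a 45 degree strip on top: 4 thick, 76 wide, lower face from x = 38, z = 112 to x = 60.5, z = 90; highest z = 115. 0.28 to 0.49 kg.
- bin3: Deep bin 3 (3 or 4 present): white steel box 85 deep (x) x 88 wide (y) x 70 high, open on top. Origin: centre of its underside; x to its REAR, z up. Carrying bar along y above the origin, centre z = 135, 12 thick x 14 high, 80 long. Rear back plate (x 38 to 42) with a 45 degree strip on top: 4 thick, 76 wide, lower face from x = 38, z = 112 to x = 60.5, z = 90; highest z = 115. 0.28 to 0.49 kg.
- tray0: Shallow tray (only one is present) hanging in bay 0: bare aluminium, 85 deep (x) x 88 wide (y) x 30 high, open on top. Origin: centre of its underside; x to its REAR, z up. Carrying bar along y above the origin, centre z = 135, 12 thick x 14 high, 80 long. Rear back plate (x 38 to 42) with a 45 degree strip on top: 4 thick, 76 wide, lower face from x = 38, z = 112 to x = 60.5, z = 90; highest z = 115. 0.25 kg.
- tray1: Shallow tray (only one is present) hanging in bay 1: bare aluminium, 85 deep (x) x 88 wide (y) x 30 high, open on top. Origin: centre of its underside; x to its REAR, z up. Carrying bar along y above the origin, centre z = 135, 12 thick x 14 high, 80 long. Rear back plate (x 38 to 42) with a 45 degree strip on top: 4 thick, 76 wide, lower face from x = 38, z = 112 to x = 60.5, z = 90; highest z = 115. 0.25 kg.
- tray2: Shallow tray (only one is present) hanging in bay 2: bare aluminium, 85 deep (x) x 88 wide (y) x 30 high, open on top. Origin: centre of its underside; x to its REAR, z up. Carrying bar along y above the origin, centre z = 135, 12 thick x 14 high, 80 long. Rear back plate (x 38 to 42) with a 45 degree strip on top: 4 thick, 76 wide, lower face from x = 38, z = 112 to x = 60.5, z = 90; highest z = 115. 0.25 kg.
- tray3: Shallow tray (only one is present) hanging in bay 3: bare aluminium, 85 deep (x) x 88 wide (y) x 30 high, open on top. Origin: centre of its underside; x to its REAR, z up. Carrying bar along y above the origin, centre z = 135, 12 thick x 14 high, 80 long. Rear back plate (x 38 to 42) with a 45 degree strip on top: 4 thick, 76 wide, lower face from x = 38, z = 112 to x = 60.5, z = 90; highest z = 115. 0.25 kg.
- mat: Square black rubber mat, 160 x 160, 3 thick, fixed to the bench; origin at the centre of its underside.
- spray_bottle: Bystander: brown spray bottle with white head, 192 high, 72 across; origin at the centre of its underside.
- oil_tin: Bystander: green rectangular tin with red cap, 50 x 85 x 140 high; origin at the centre of its underside.
- grease_can: Bystander: round steel can, diameter 84, 75 high; origin at the centre of its underside.
- wrench: Bystander: steel open wrench, 190 long, lying flat; origin at the centre of its underside.
Not all that is in view belongs to the job. Leave any turquoise look-alike of the tray2 alone.

How it is judged:
On the way, in this order (a step that is already met when the one before it is completed fails the run):
1. the lock bolt is drawn fully back (value of joint lock_bolt above 0.05 m), for 0.2 s.
2. the tray stands on the mat and every bin hangs on the cleat while the bolt is drawn (horizontal distance between each of tray0, tray1, tray2, tray3 and mat below 0.045 m and z of each of tray0, tray1, tray2, tray3 in the frame of mat below 0.007 m and angle between each of tray0, tray1, tray2, tray3's own z axis and vertical below 0.05 rad and linear speed of each of tray0, tray1, tray2, tray3, bin0, bin1, bin2, bin3 below 0.03 m/s and contact force between each of tray0, tray1, tray2, tray3, bin0, bin1, bin2, bin3 and the fingers below 0.3 N and x of bin0 in the frame of rack between -0.0525 and -0.0405 m and z of bin0 in the frame of rack between 0.06 and 0.0705 m and y of bin0 in the frame of rack between -0.185 and 0.185 m and angle between the z axis of each of bin0, bin1, bin2, bin3 and the z axis of rack, either way round below 0.07 rad and x of bin1 in the frame of rack between -0.0525 and -0.0405 m and z of bin1 in the frame of rack between 0.06 and 0.0705 m and y of bin1 in the frame of rack between -0.185 and 0.185 m and x of bin2 in the frame of rack between -0.0525 and -0.0405 m and z of bin2 in the frame of rack between 0.06 and 0.0705 m and y of bin2 in the frame of rack between -0.185 and 0.185 m and x of bin3 in the frame of rack between -0.0525 and -0.0405 m and z of bin3 in the frame of rack between 0.06 and 0.0705 m and y of bin3 in the frame of rack between -0.185 and 0.185 m and value of joint lock_bolt above 0.045 m), for 0.2 s.
At the end, for the whole second after the job is handed in: Every bin present hangs with its strip down in the groove and its back on the rest rail (origin within 6 mm in depth, -6 to +4.5 mm in height, upright within 0.07 rad); the tray stands upright on the mat within 45 mm of its centre; all let go and at rest; the bolt within 4 mm of home (horizontal distance between each of tray0, tray1, tray2, tray3 and mat below 0.045 m and z of each of tray0, tray1, tray2, tray3 in the frame of mat below 0.007 m and angle between each of tray0, tray1, tray2, tray3's own z axis and vertical below 0.05 rad and linear speed of each of tray0, tray1, tray2, tray3, bin0, bin1, bin2, bin3 below 0.03 m/s and contact force between each of tray0, tray1, tray2, tray3, bin0, bin1, bin2, bin3 and the fingers below 0.3 N and x of bin0 in the frame of rack between -0.0525 and -0.0405 m and z of bin0 in the frame of rack between 0.06 and 0.0705 m and y of bin0 in the frame of rack between -0.185 and 0.185 m and angle between the z axis of each of bin0, bin1, bin2, bin3 and the z axis of rack, either way round below 0.07 rad and x of bin1 in the frame of rack between -0.0525 and -0.0405 m and z of bin1 in the frame of rack between 0.06 and 0.0705 m and y of bin1 in the frame of rack between -0.185 and 0.185 m and x of bin2 in the frame of rack between -0.0525 and -0.0405 m and z of bin2 in the frame of rack between 0.06 and 0.0705 m and y of bin2 in the frame of rack between -0.185 and 0.185 m and x of bin3 in the frame of rack between -0.0525 and -0.0405 m and z of bin3 in the frame of rack between 0.06 and 0.0705 m and y of bin3 in the frame of rack between -0.185 and 0.185 m and value of joint lock_bolt below 0.004 m); the robot touches nothing.
It fails at once if the spray bottle is moved by more than 30 mm (distance of spray_bottle from where it was at the start of the episode above 0.03 m).
It fails at once if the oil tin is moved by more than 30 mm (distance of oil_tin from where it was at the start of the episode above 0.03 m).
It fails at once if the grease can is moved by more than 30 mm (distance of grease_can from where it was at the start of the episode above 0.03 m).
It fails at once if the wrench is moved by more than 30 mm (distance of wrench from where it was at the start of the episode above 0.03 m).
Of tray0, tray1, tray2, tray3 only 1 to 1 are there at a start; the rules pass over those that are not, and their reading is None.
Of bin0, bin1, bin2, bin3 only 3 to 4 are there at a start; the rules pass over those that are not, and their reading is None.
At some moment in a run one of bin0, bin1, bin2, bin3 may be knocked a few centimetres aside while the robot is not near it.
It also fails if it takes over 192 s, if anything falls off the work surface, if the arm or the gripper's body presses on something with over 40 N, if the wrist force passes 120 N, or if a joint passes its speed limit or range.

## Working session

There is one attempt and no reset: what is moved stays moved. The work goes in short steps, Python scripts to look and compute and a tool call to move; the robot and the scene stay as the last step left them, time stands still between calls to the robot, and variables do not carry over. Pictures are saved under pics/ and viewed, and the job is handed in when it is done.

Besides the shell and the picture viewer there is one more tool, called after "Emit:" as name(argument=value, ...), one argument or row to a line, values as JSON. move_arm: Moves the arm, as the interface text tells. Its arguments: {"type":"object","properties":{"steps":{"type":"array"},"newtons":{"type":"number"}},"required":["steps"]}

```bash
ls; mkdir -p pics
python3 - <<'E'
from station import status, cams, order, models
import cv2,numpy as np
print(status.get_obs())
for n in ("side","top"):
    r=cams.read_camera(n); cv2.imwrite(f"pics/{n}0.png",cv2.resize(r["pixels"][:,:,::-1],(800,600),interpolation=cv2.INTER_CUBIC))
    print(n,r["mtx"].tolist(),np.round(r["T"],4).tolist())
E
```

```text
pics
{'t': 0.0, 'q': array([ 1.12085454,  0.47781214,  0.0223402 ,  1.55647469, -0.01149711,
        1.1092997 , -0.08308138]), 'joint_vel': array([-1.70648786e-03,  5.07081292e-05, -5.19485826e-04,  7.58255069e-05,
       -6.58150811e-04, -1.18803485e-03, -8.45466907e-04]), 'joint_torque': array([ 1.91231034e-04, -5.96454549e+01,  1.60784896e+00, -2.81193495e+01,
        1.22398627e-02,  9.42255661e-03,  3.00949132e-07]), 'eef_pos': array([ 0.22607487, -0.63542135,  0.2553078 ]), 'tool_rot': array([-9.04454665e-04,  9.85424645e-01,  1.70109958e-01, -2.28334584e-04]), 'contact_force': array([ 0.45885758,  0.72332686, -0.38530965]), 'torque': array([ 0.001423  , -0.01694154, -0.00176204]), 'gripper_width': 0.9994394787624554}
side [[456.51972199750446, 0.0, 255.2911332254168], [0.0, 456.51972199750446, 186.42090479271525], [0.0, 0.0, 1.0]] [[-0.9973, -0.0333, 0.0658, 0.421], [-0.0736, 0.4948, -0.8659, 0.9849], [-0.0037, -0.8684, -0.4959, 0.7557], [0.0, 0.0, 0.0, 1.0]]
top [[436.19914749340813, 0.0, 259.0052795101458], [0.0, 436.19914749340813, 190.57560977103367], [0.0, 0.0, 1.0]] [[-0.0161, -0.9959, 0.0889, 0.3796], [-0.9999, 0.0165, 0.0037, -0.0364], [-0.0051, -0.0888, -0.996, 1.4652], [0.0, 0.0, 0.0, 1.0]]
```

View pics/side0.png

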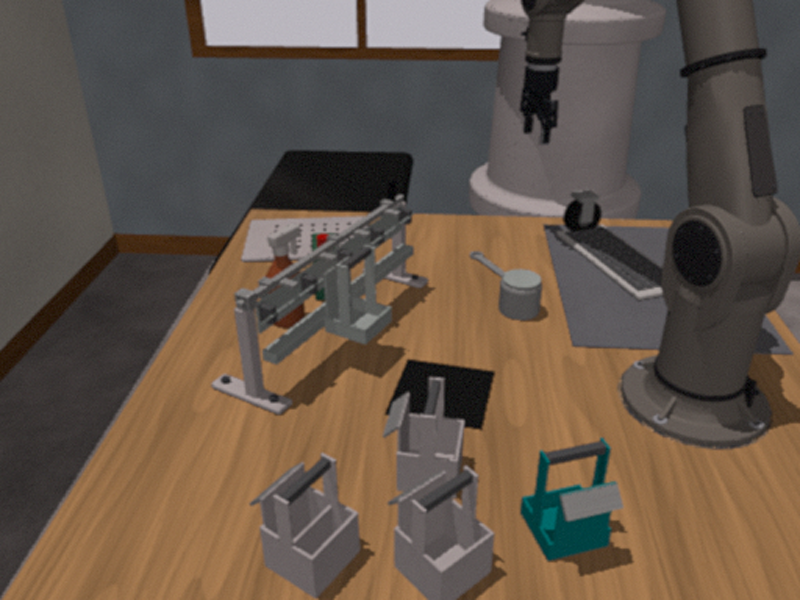

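View pics/top0.png

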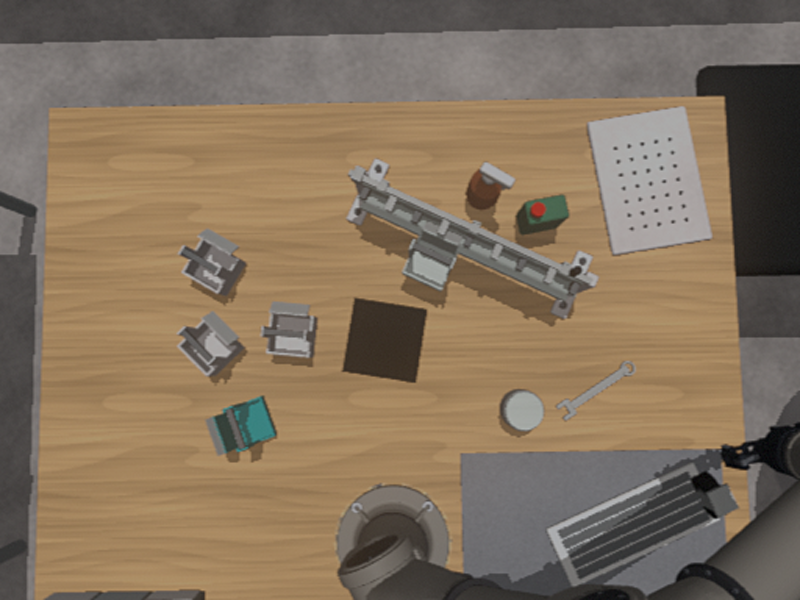

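Side view: rack left-centre with the tray hanging in it, mat in the middle (440,390), three bins at the front, and the turquoise look-alike at (570,500). Top view: bins at (210,262), (210,345) and (290,330), bolt knob near (580,265), mat at (385,340).

```bash
cat > h.py <<'E'
import numpy as np, cv2
from scipy.optimize import least_squares
from scipy.spatial.transform import Rotation as R
def proj(cam,P):
    P=np.atleast_2d(P); Ti=np.linalg.inv(cam["T"]); p=P@Ti[:3,:3].T+Ti[:3,3]; q=p@cam["mtx"].T
    return q[:,:2]/q[:,2:]
def tri(cams_,uvs):
    f=lambda X: np.concatenate([(proj(c,X)[0]-uv) for c,uv in zip(cams_,uvs)])
    r=least_squares(f,[0.6,0,0.1]); return r.x, np.abs(r.fun).max()
def pix_at_z(cam,uv,z):
    d=cam["T"][:3,:3]@np.linalg.solve(cam["mtx"],[uv[0],uv[1],1]); o=cam["T"][:3,3]
    return o+d*(z-o[2])/d[2]
E
python3 - <<'E'
from station import status, cams, order, models
from h import *
C={n:cams.read_camera(n) for n in("side","top")}
import pickle; pickle.dump(C,open("c0.pkl","wb"))
for q in ["cleat_lip","bay0","bay1","bay2","bay3","bolt_knob","mat","bin0","tray0","rack","spray_bottle","oil_tin","grease_can","wrench"]:
    o={}
    for n in C:
        l=models.place_of(n,q); o[n]=[d["position"][::-1] for d in l]
        print(q,n,[(np.round(d["position"][::-1],1).tolist(),round(d["score"],2)) for d in l])
    if o["side"] and o["top"]:
        for a in o["side"]:
          for b in o["top"]:
            x,e=tri([C["side"],C["top"]],[np.array(a),np.array(b)])
            if e<4: print("   ",np.round(x,4),round(e,2))
E
```

```text
cleat_lip side [([223.6, 164.5], 0.61)]
cleat_lip top [([296.1, 155.7], 0.77)]
    [ 0.5962 -0.1441  0.1764] 0.36
bay0 side [([250.4, 188.7], 0.93), ([264.1, 177.2], 0.86), ([207.0, 227.0], 0.66)]
bay0 top [([243.6, 151.7], 0.98), ([306.2, 184.3], 0.8), ([335.4, 195.8], 0.78)]
    [ 0.5227 -0.1822  0.0788] 0.55
    [ 0.4862 -0.2761  0.0678] 0.86
    [0.6248 0.016  0.0746] 1.71
bay1 side [([250.4, 188.7], 0.93), ([264.1, 177.2], 0.86), ([207.0, 227.0], 0.66)]
bay1 top [([243.6, 151.7], 0.98), ([306.2, 184.3], 0.8), ([335.4, 195.8], 0.78)]
    [ 0.5227 -0.1822  0.0788] 0.55
    [ 0.4862 -0.2761  0.0678] 0.86
    [0.6248 0.016  0.0746] 1.71
bay2 side [([250.4, 188.7], 0.93), ([264.1, 177.2], 0.86), ([207.0, 227.0], 0.66)]
bay2 top [([243.6, 151.7], 0.98), ([306.2, 184.3], 0.8), ([335.4, 195.8], 0.78)]
    [ 0.5227 -0.1822  0.0788] 0.55
    [ 0.4862 -0.2761  0.0678] 0.86
    [0.6248 0.016  0.0746] 1.71
bay3 side [([250.4, 188.7], 0.93), ([264.1, 177.2], 0.86), ([207.0, 227.0], 0.66)]
bay3 top [([243.6, 151.7], 0.98), ([306.2, 184.3], 0.8), ([335.4, 195.8], 0.78)]
    [ 0.5227 -0.1822  0.
[... 609 characters left out ...]
.8], 0.76), ([246.4, 213.6], 0.66), ([245.2, 153.1], 0.64), ([188.2, 213.8], 0.63), ([160.9, 275.6], 0.56)]
    [ 0.5717 -0.0848  0.0841] 0.98
    [ 0.4297  0.0129 -0.0059] 1.18
    [0.4277 0.1865 0.1301] 1.05
rack side []
rack top [([294.8, 163.4], 0.89)]
spray_bottle side []
spray_bottle top [([308.5, 123.3], 0.94)]
oil_tin side [([210.3, 187.9], 0.54)]
oil_tin top [([343.3, 140.7], 0.92), ([189.4, 213.0], 0.37)]
    [ 0.6737 -0.3215 -0.0036] 0.87
grease_can side [([329.7, 195.1], 0.61)]
grease_can top [([331.2, 262.4], 0.71)]
    [ 0.2748 -0.2647  0.0177] 2.01
wrench side [([315.2, 171.9], 0.4)]
wrench top [([380.3, 249.9], 0.78), ([305.4, 182.3], 0.54)]
    [ 0.3124 -0.4285  0.0123] 2.02
```

```bash
cat >> h.py <<'E'
def W(pose,P):
    x,y,yaw=pose[:3]; z=pose[3] if len(pose)>3 else 0
    return np.atleast_2d(P)@R.from_euler('z',yaw).as_matrix().T+[x,y,z]
def rack_lines(bolt=0.0):
    L=[]
    for x,z in((0,.170),(.024,.184),(-.004,.076),(-.004,.096)): L.append([(x,-.26,z),(x,.26,z)])
    for y in(-.22,-.11,0,.11,.22):
        for s in(-.007,.007): L.append([(0.003,y+s,.180),(.024,y+s,.180)])
    for y in (-.165,-.055,.055,.165): 
        for s in (-.007,.007): L.append([(-.004,y-bolt+s,.196),(.026,y-bolt+s,.196)])
        L.append([(-.004,y-bolt-.007,.196),(-.004,y-bolt+.007,.196)])
    return L
def bin_lines(h=.07):
    L=[]
    def box(x0,x1,y0,y1,z0,z1):
        for z in(z0,z1): 
            c=[(x0,y0,z),(x1,y0,z),(x1,y1,z),(x0,y1,z)]
            for i in range(4): L.append([c[i],c[(i+1)%4]])
        for c in((x0,y0),(x1,y0),(x1,y1),(x0,y1)): L.append([c+(z0,),c+(z1,)])
    box(-.0425,.0425,-.044,.044,0,h)
    box(-.006,.006,-.04,.04,.128,.142)
    for x,z in((.038,.112),(.0605,.09),(.0408,.115)): L.append([(x,-.038,z),(x,.038,z)])
    for y in(-.038,.038): L.append([(.038,y,.112),(.0605,y,.09)])
    return L
def overlay(cam,items,fn,roi=None,sc=4):
    im=cv2.resize(cam["pixels"][:,:,::-1],None,fx=sc,fy=sc,interpolation=cv2.INTER_CUBIC)
    for pose,lines,col in items:
        for a,b in lines:
            p=(proj(cam,W(pose,[a,b]))+.5)*sc
            cv2.line(im,tuple(np.int32(np.round(p[0]))),tuple(np.int32(np.round(p[1]))),col,1,cv2.LINE_AA)
    if roi: 
        u0,v0,u1,v1=roi; im=im[v0*sc:v1*sc,u0*sc:u1*sc]
    cv2.imwrite(fn,im)
E
python3 - <<'E'
from h import *
import pickle; C=pickle.load(open("c0.pkl","rb"))
pose=(.596,-.144,np.radians(-25.4))
it=[(pose,rack_lines(),(0,0,255))]
overlay(C["top"],it,"pics/rt.png",(210,90,400,215),4)
overlay(C["side"],it,"pics/rs.png",(130,100,290,270),4)
overlay(C["top"],[],"pics/rt_.png",(210,90,400,215),4)
overlay(C["side"],[],"pics/rs_.png",(130,100,290,250),4)
E
```

```text
(no output)
```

View pics/rt.png

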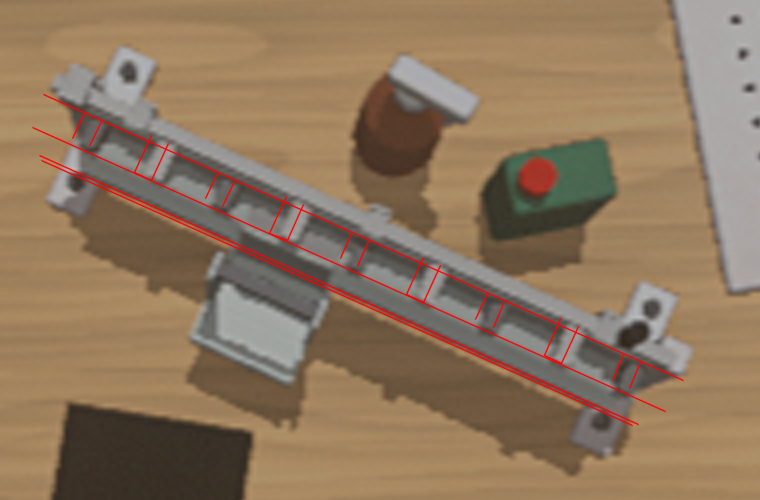

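View pics/rt_.png

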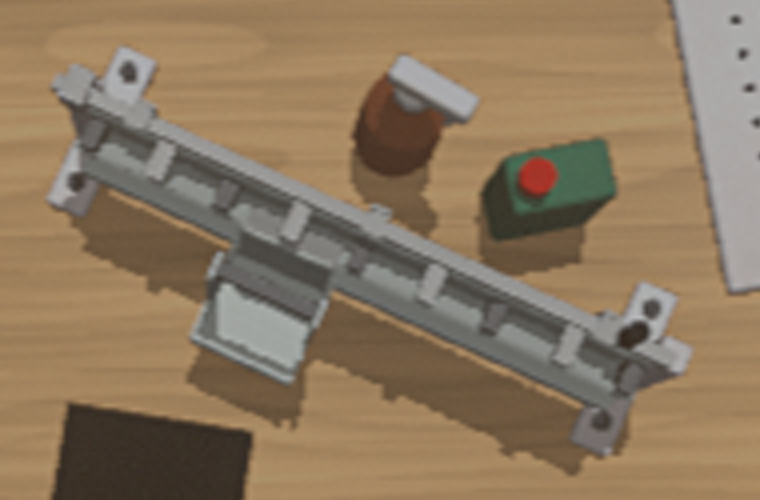

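View pics/rs.png

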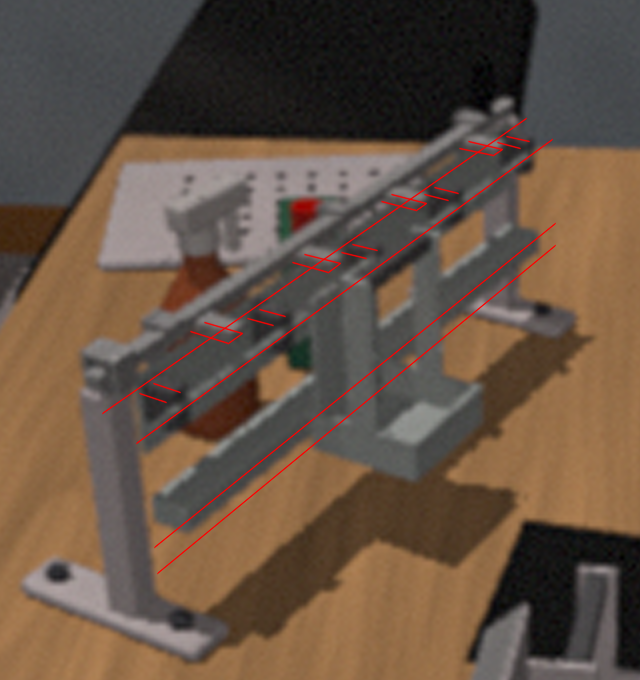

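Run:
```python
from h import *
import pickle; C=pickle.load(open("c0.pkl","rb"))
def crop(n,fn,roi,sc):
    im=C[n]["pixels"][:,:,::-1]; u0,v0,u1,v1=roi
    im=cv2.resize(im[v0:v1,u0:u1],None,fx=sc,fy=sc,interpolation=cv2.INTER_CUBIC)
    for u in range(u0,u1,10):
        cv2.line(im,((u-u0)*sc,0),((u-u0)*sc,8),(0,255,255),1); cv2.putText(im,str(u),((u-u0)*sc,20),0,.4,(0,255,255),1)
    for v in range(v0,v1,10):
        cv2.line(im,(0,(v-v0)*sc),(8,(v-v0)*sc),(0,255,255),1); cv2.putText(im,str(v),(10,(v-v0)*sc+4),0,.4,(0,255,255),1)
    cv2.imwrite(fn,im)
crop("top","pics/z1.png",(220,100,310,170),8)
crop("top","pics/z2.png",(300,140,390,210),8)
crop("side","pics/z3.png",(145,160,245,240),8)
crop("side","pics/z4.png",(200,110,290,190),8)
```

```text
(no output)
```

View pics/z1.png

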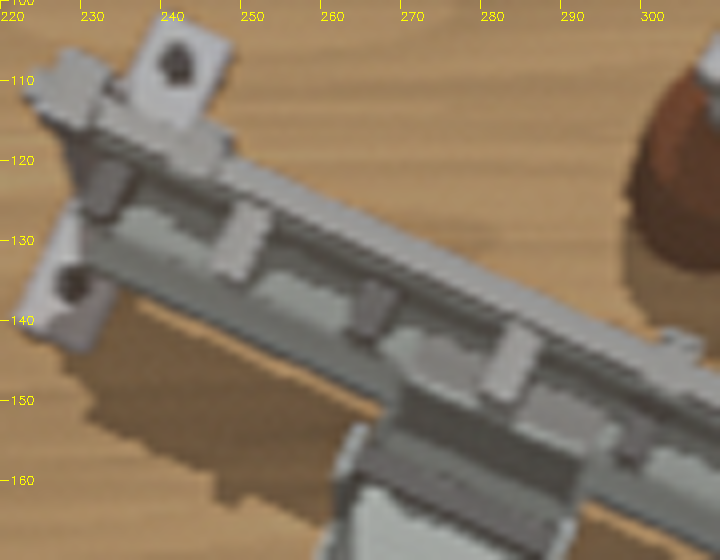

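View pics/z2.png

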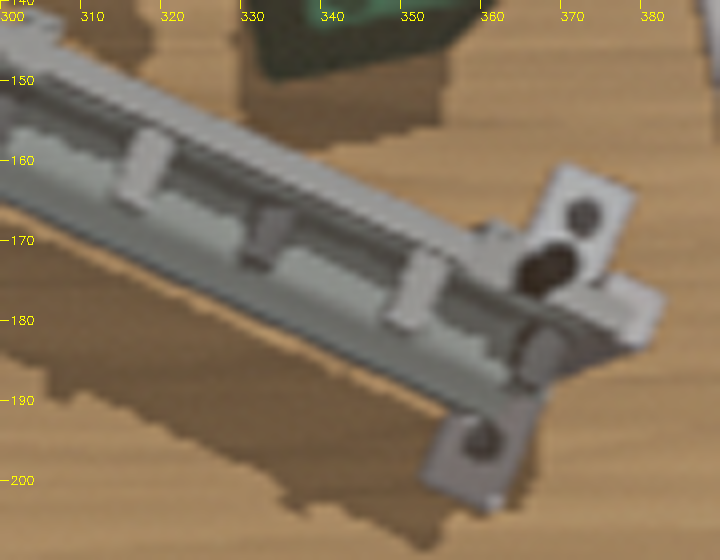

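View pics/z3.png

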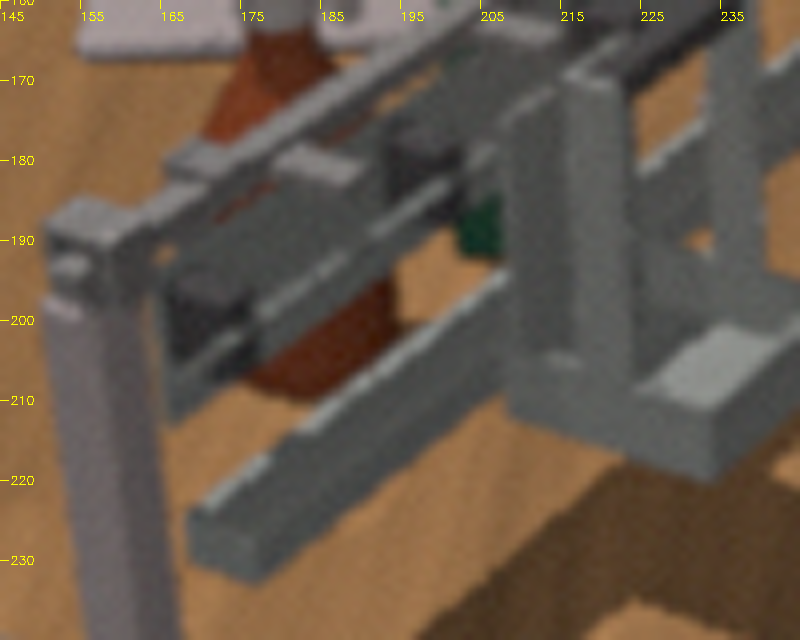

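View pics/z4.png

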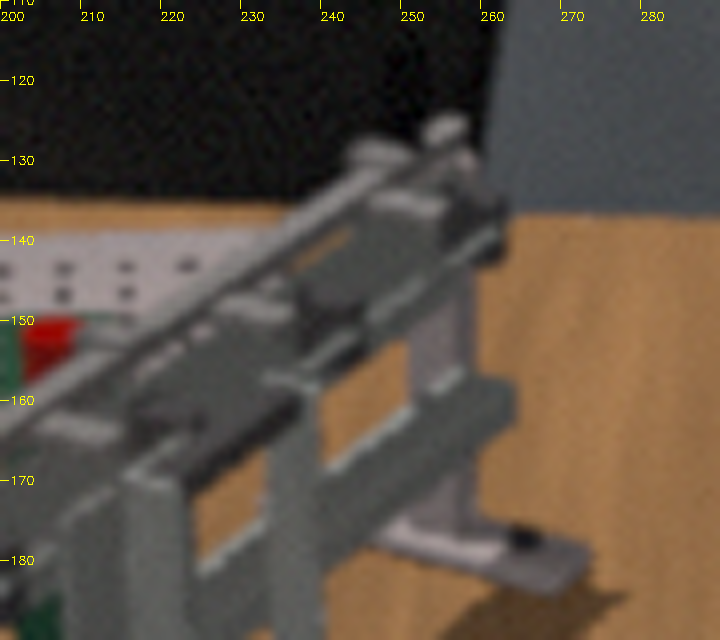

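Run:
```python
from h import *
import pickle; C=pickle.load(open("c0.pkl","rb"))
F=[((248.5,133.3),.165),((282.4,148.9),.055),((316.3,164.5),-.055),((349.9,179.8),-.165)]
S=[((232.6,122.6),.22),((266.6,137.6),.11),((298.6,154.5),0),((333,168.9),-.11),((366.6,183.9),-.22)]
lip=[(190.8,188.9),(200.8,182),(213.3,171),(261.6,138.5),(245.1,148.9),(252,145.1)]
rb=[(176.7,232.3),(207.6,210.1),(263.5,162)]
def ld(cam,pose,x,z,uv):
    a,b=proj(cam,W(pose,[(x,-.25,z),(x,.25,z)])); t=(b-a)/np.linalg.norm(b-a); d=np.array(uv)-a; return t[0]*d[1]-t[1]*d[0]
def res(p):
    pose=p[:3]; d,xs=p[3],p[4]; r=[]
    for uv,y in F: r+=list(proj(C["top"],W(pose,(-.004,y-d,.196)))[0]-uv)
    for uv,y in S: r+=list(proj(C["top"],W(pose,(xs,y,.180)))[0]-uv)
    for uv in lip: r.append(ld(C["side"],pose,0,.17,uv))
    for uv in rb: r.append(ld(C["side"],pose,-.004,.076,uv))
    return r
s=least_squares(res,[.596,-.144,-.44,.005,.012],x_scale=[.01,.01,.01,.01,.01],loss='soft_l1')
print(s.x,np.degrees(s.x[2])); print(np.round(res(s.x),2))
p=s.x; it=[(p[:3],rack_lines(p[3]),(0,0,255))]
overlay(C["top"],it,"pics/rt2.png",(210,90,400,215),4)
overlay(C["side"],it,"pics/rs2.png",(130,100,290,250),5)
```

```text
[ 0.59733011 -0.15008652 -0.45265919  0.00371247  0.00710914] -25.93546095921084
[-0.02 -0.31 -0.12 -0.41  0.02 -0.4   0.71  0.03 -0.11  0.13 -0.86  0.37
  0.62 -1.18 -0.06 -0.13  0.3   0.44 -0.19 -0.38  1.31 -0.29  0.83 -0.08
  1.31 -0.77  1.63]
```

View pics/rt2.png

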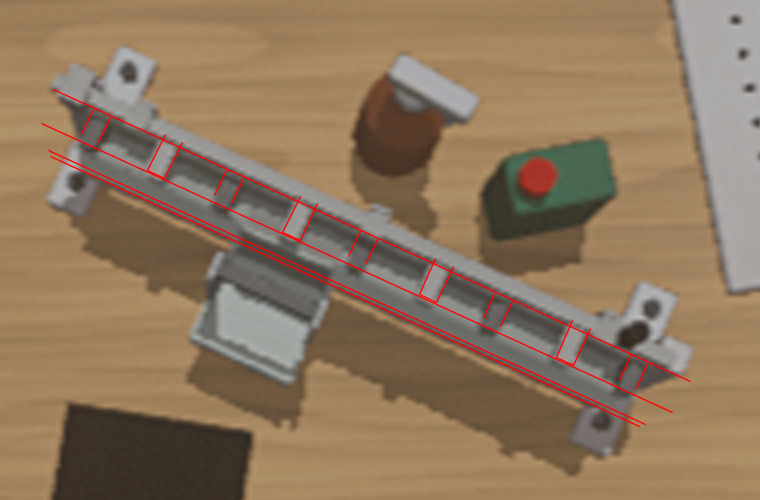

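View pics/rs2.png

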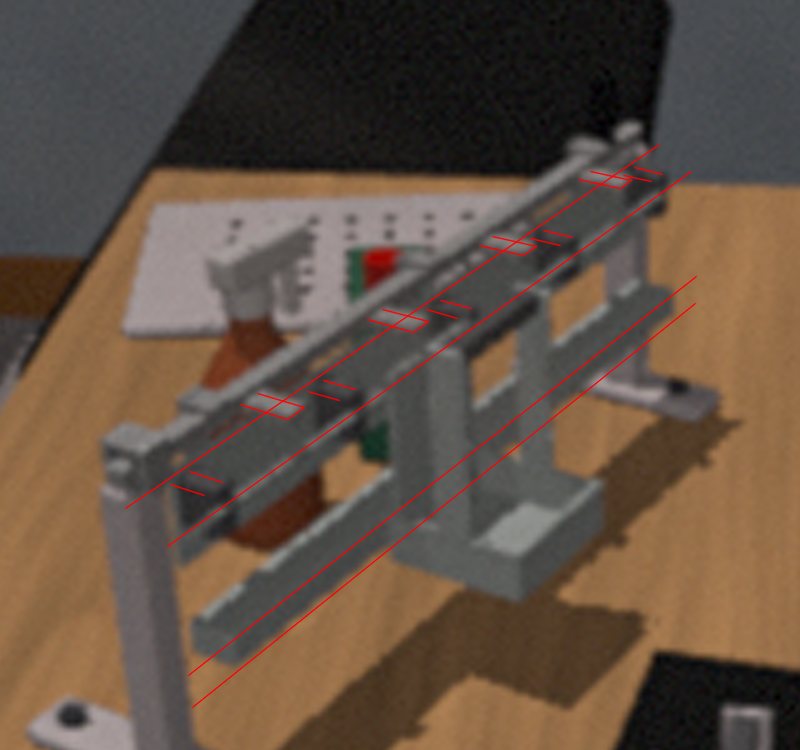

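Run:
```python
from h import *
import pickle; C=pickle.load(open("c0.pkl","rb"))
T=[C["side"],C["top"]]
for n,a,b in [("fs L front",(174.75,254.5),(228.5,134.9)),("fs L rear",(144,242.5),(241.8,107.6)),("fs R front",(200+523/8-.5,110+538/8-.5),(300+482/8-.5,140+440/8-.5)),
 ]:
    x,e=tri(T,[np.array(a),np.array(b)]); print(n,np.round(x,4),round(e,2), np.round((x[:2]-[.5973,-.1501])@np.array([[np.cos(-.4527),-np.sin(-.4527)],[np.sin(-.4527),np.cos(-.4527)]]),4))
```

```text
fs L front [0.6989 0.0687 0.0209] 0.22 [-0.0043  0.2412]
fs L rear [0.7927 0.0229 0.0202] 0.38 [0.1   0.241]
fs R front [ 0.4904 -0.3649  0.0214] 0.17 [-0.0022 -0.2399]
```

Run:
```python
from h import *
import pickle; C=pickle.load(open("c0.pkl","rb"))
T=[C["side"],C["top"]]
pose=[.59733,-.15009,-.45266]
o=W(pose,(-.0465,.055,.066))[0]; tp=(o[0],o[1],pose[2],o[2]); print(tp)
it=[(pose,rack_lines(.0037),(0,0,255)),(tp,bin_lines(.03),(255,0,0))]
overlay(C["top"],it,"pics/rt3.png",(240,130,310,200),10)
overlay(C["side"],it,"pics/rs3.png",(180,130,260,230),7)
```

```text
(np.float64(0.5795679136911956), np.float64(-0.08029201800941103), -0.45266, np.float64(0.066))
```

View pics/rt3.png

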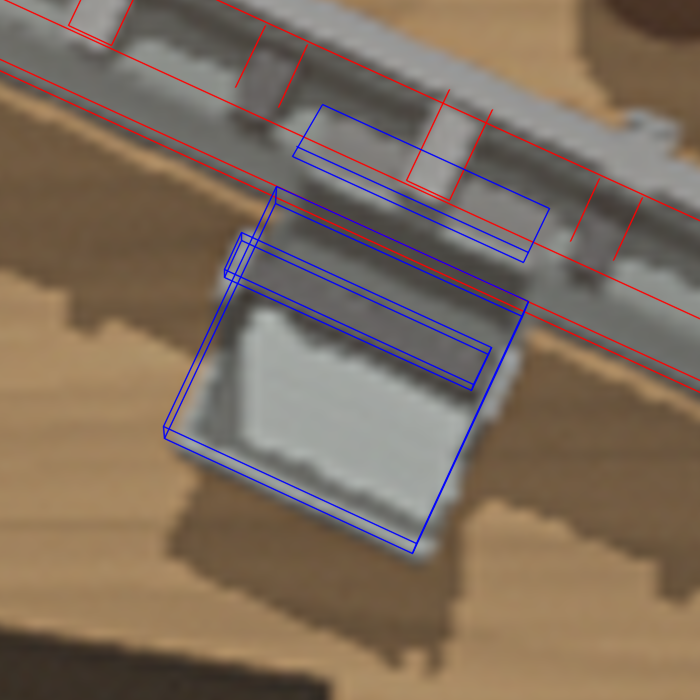

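View pics/rs3.png

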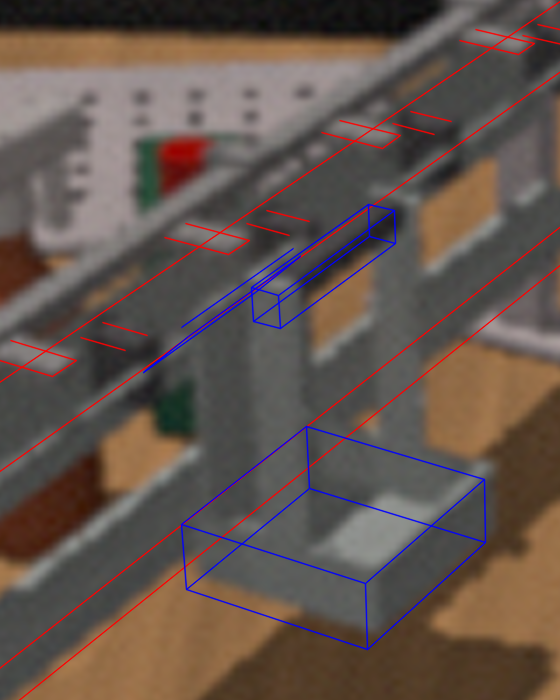

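Run:
```python
from h import *
import pickle; C=pickle.load(open("c0.pkl","rb"))
F=[((248.5,133.3),.165),((282.4,148.9),.055),((316.3,164.5),-.055),((349.9,179.8),-.165)]
S=[((232.6,122.6),.22),((266.6,137.6),.11),((333,168.9),-.11),((366.6,183.9),-.22)]
lip=[(190.8,188.9),(200.8,182),(213.3,171),(261.6,138.5),(245.1,148.9),(252,145.1)]
rb=[(176.7,232.3),(207.6,210.1)]
def ld(cam,pose,x,z,uv):
    a,b=proj(cam,W(pose,[(x,-.25,z),(x,.25,z)])); t=(b-a)/np.linalg.norm(b-a); d=np.array(uv)-a; return t[0]*d[1]-t[1]*d[0]
def res(p):
    pose=p[[0,1,2,5]]; d,xs=p[3],p[4]; r=[]
    for uv,y in F: r+=list(proj(C["top"],W(pose,(-.004,y-d,.196)))[0]-uv)
    for uv,y in S: r+=list(proj(C["top"],W(pose,(xs,y,.180)))[0]-uv)
    for uv in lip: r.append(ld(C["side"],pose,0,.17,uv))
    for uv in rb: r.append(ld(C["side"],pose,-.004,.076,uv))
    return r
s=least_squares(res,[.596,-.144,-.44,.005,.012,0],x_scale=[.01]*6,loss='soft_l1')
print(s.x,np.degrees(s.x[2])); print(np.round(res(s.x),2))
p=s.x; 
pose=p[[0,1,2,5]]
o=W(pose,(-.0465,.055,.066))[0]; tp=(o[0],o[1],pose[2],o[2]); print(tp)
it=[(pose,rack_lines(p[3]),(0,0,255)),(tp,bin_lines(.03),(255,0,0))]
overlay(C["top"],it,"pics/rt4.png",(220,100,380,210),5)
overlay(C["side"],it,"pics/rs4.png",(150,115,270,240),5)
np.save("rack.npy",p)
```

```text
[ 0.59649122 -0.14984456 -0.454324    0.00355507  0.00852683  0.00104407] -26.030847469056162
[-0.12 -0.22 -0.22 -0.24 -0.07 -0.16  0.62  0.34  0.05 -0.2  -0.71  0.1
  0.1  -0.27  0.46  0.37 -0.34 -0.51  1.22 -0.28  0.81 -0.09  1.17 -0.85]
(np.float64(0.5788453034001161), np.float64(-0.08001711925170933), np.float64(-0.4543239954194628), np.float64(0.06704407339167492))
```

View pics/rt4.png

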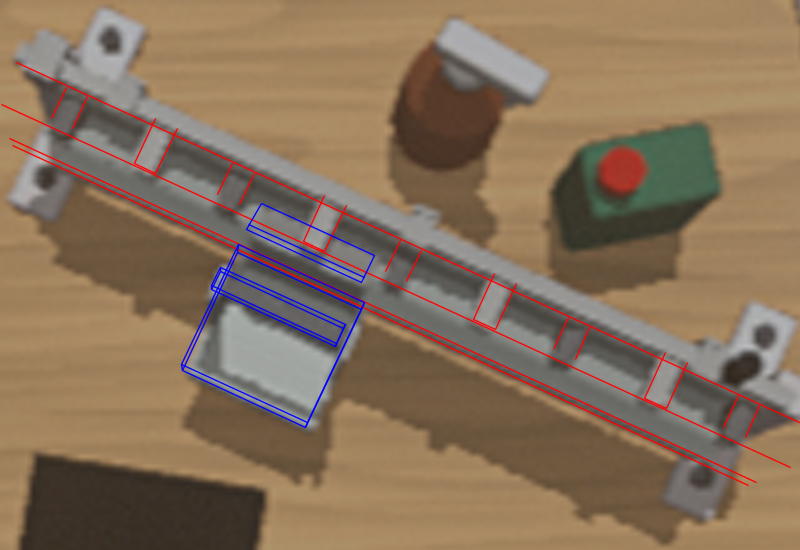

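View pics/rs4.png

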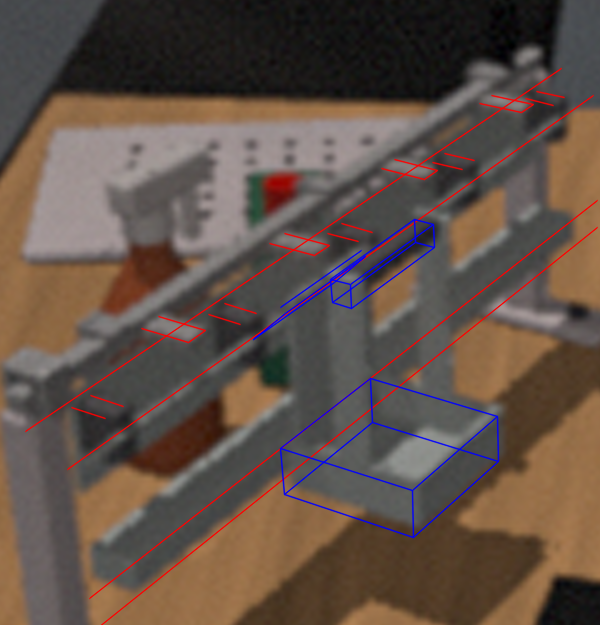

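Run:
```python
from station import status, cams, order, models
from h import *
import pickle
C=pickle.load(open("c0.pkl","rb"))
cams.read_camera("side");cams.read_camera("top")
S={}
for q in ["tray0","bin0","mat","rack","lock_bolt"]:
  for n in("side","top"):
    l=models.silhouettes(n,q); S[q,n]=l
    print(q,n,[(np.round(d["box"]).tolist(),round(d["score"],2),int(d["region"].sum())) for d in l])
pickle.dump(S,open("sil.pkl","wb"))
for n in("side","top"):
    im=C[n]["pixels"][:,:,::-1].copy()
    cs=[(0,0,255),(0,255,0),(255,0,0),(0,255,255),(255,0,255)]
    for i,q in enumerate(["tray0","bin0","mat","rack","lock_bolt"]):
        for d in S[q,n]:
            c,_=cv2.findContours(d["region"].astype(np.uint8),0,2); im2=im
            im[d["region"]]=(im[d["region"]]*.6+np.array(cs[i])*.4).astype(np.uint8)
    cv2.imwrite(f"pics/sil_{n}.png",cv2.resize(im,(800,600)))
```

```text
tray0 side [([362.0, 321.0, 67.0, 80.0], 0.98, 3009), ([230.0, 188.0, 46.0, 66.0], 0.82, 1663)]
tray0 top [([156.0, 272.0, 48.0, 32.0], 0.96, 1093), ([277.0, 165.0, 37.0, 45.0], 0.8, 1007)]
bin0 side [([283.0, 340.0, 65.0, 87.0], 0.81, 4016), ([271.0, 278.0, 54.0, 76.0], 0.79, 2239), ([204.0, 157.0, 107.0, 84.0], 0.68, 728)]
bin0 top [([135.0, 221.0, 40.0, 44.0], 0.92, 1064), ([136.0, 166.0, 44.0, 40.0], 0.9, 1045), ([186.0, 209.0, 32.0, 33.0], 0.87, 1016)]
mat side [([280.0, 254.0, 70.0, 44.0], 0.95, 1709), ([203.0, 188.0, 135.0, 150.0], 0.64, 5119)]
mat top [([247.0, 218.0, 56.0, 59.0], 0.78, 2334)]
rack side [([205.0, 190.0, 139.0, 152.0], 0.88, 5327), ([334.0, 188.0, 31.0, 32.0], 0.66, 783)]
rack top [([302.0, 153.0, 159.0, 104.0], 0.92, 3993), ([278.0, 164.0, 35.0, 43.0], 0.64, 993)]
lock_bolt side [([205.0, 156.0, 108.0, 78.0], 0.56, 919)]
lock_bolt top [([302.0, 143.0, 153.0, 71.0], 0.66, 1019), ([134.0, 218.0, 37.0, 42.0], 0.45, 988)]
```

View pics/sil_side.png

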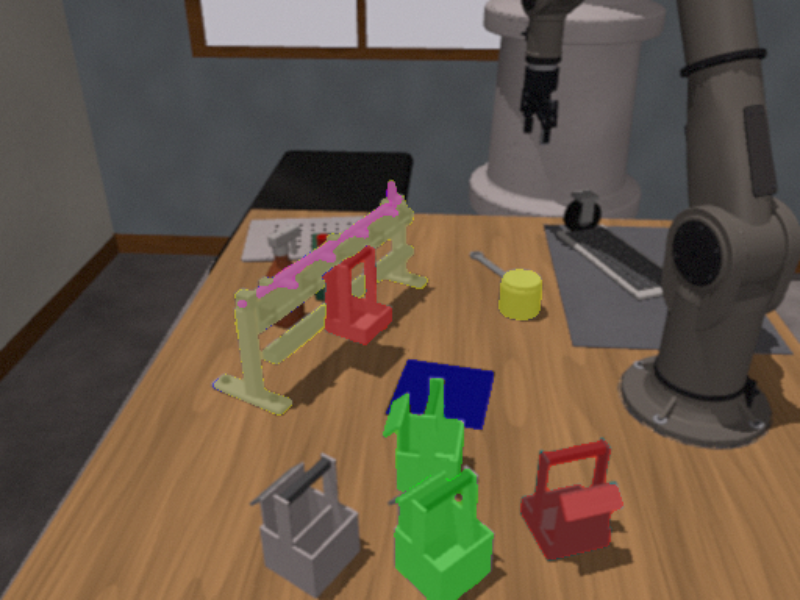

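View pics/sil_top.png

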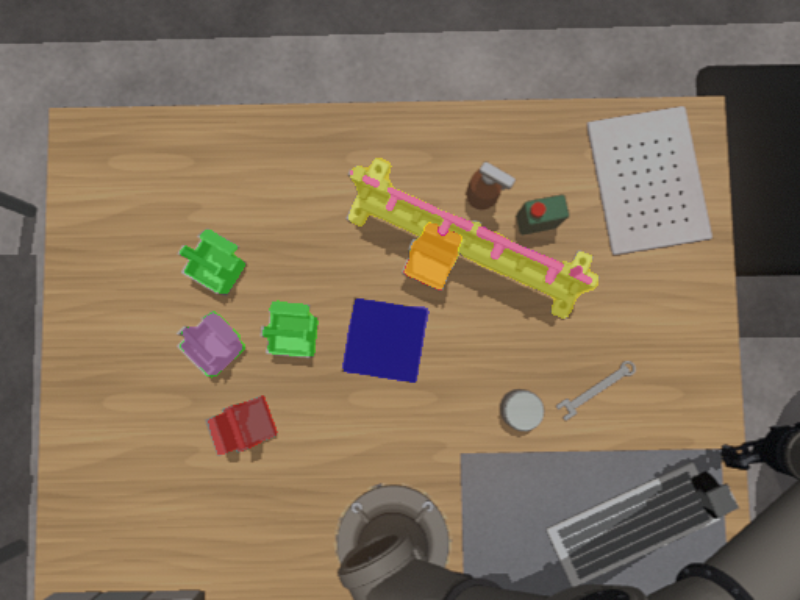

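```bash
cat >> h.py <<'E'
from scipy.optimize import minimize
def parts(h):
    B=lambda x0,x1,y0,y1,z0,z1: np.array([(x,y,z) for x in(x0,x1) for y in(y0,y1) for z in(z0,z1)])
    P=[B(-.0425,.0425,-.044,.044,0,h),B(-.006,.006,-.04,.04,.128,.142),B(.038,.042,-.038,.038,h*.5,.113)]
    P+=[B(-.008,.008,s*.04-.003,s*.04+.003,h*.5,.14) for s in(-1,1)]
    P.append(np.array([(x+dx,y,z+dz) for (x,z) in((.038,.112),(.0605,.09)) for y in(-.038,.038) for dx,dz in((0,0),(.0028,.0028))]))
    return P
def render(cam,pose,h,sc=4,P=None):
    m=np.zeros((384*sc,512*sc),np.uint8)
    for p in (P if P is not None else parts(h)):
        q=(proj(cam,W(pose,p))+.5)*sc
        cv2.fillConvexPoly(m,cv2.convexHull(np.int32(np.round(q))),1)
    return m.astype(bool)
def fit(obs,pose0,h,free=(0,1,2),excl={},sc=4,P=None,dl=(.01,.01,.12,.01)):
    """obs: list of (cam,region)"""
    big=[(c,cv2.resize(r.astype(np.float32),None,fx=sc,fy=sc,interpolation=cv2.INTER_LINEAR)>.5,None if e is None else cv2.resize(e.astype(np.uint8),None,fx=sc,fy=sc)>0) for c,r,e in obs]
    pose0=np.array(pose0,float); free=list(free)
    def f(d):
        p=pose0.copy(); p[free]+=d; t=0
        for c,r,e in big:
            m=render(c,p,h,sc,P)
            if e is not None: m&=~e
            t+=1-(m&r).sum()/max(1,(m|r).sum())
        return t/len(big)
    n=len(free); best=None
    D=np.array(dl)[free]
    for k in range(2):
        s0=np.zeros(n) if best is None else best.x
        sim=np.vstack([s0]+[s0+np.eye(n)[i]*D[i]*(1 if k==0 else -.4) for i in range(n)])
        best=minimize(f,s0,method="Nelder-Mead",options=dict(initial_simplex=sim,xatol=1e-4,fatol=1e-5,maxiter=250))
    p=pose0.copy(); p[free]+=best.x; return p,best.fun
E
python3 - <<'E'
from h import *
import pickle
C=pickle.load(open("c0.pkl","rb"));S=pickle.load(open("sil.pkl","rb"))
reg=lambda q,n,i:S[q,n][i]["region"]
t=(.5788,-.080,-.4543,.067)
tp,e=fit([(C["top"],reg("tray0","top",1),None),(C["side"],reg("tray0","side",1),None)],t,.03,(0,1,2,3)); print("tray",np.round(tp,4),e)
def init(box,yaw): 
    p=pix_at_z(C["top"],box[:2],.05); return (p[0],p[1],yaw,0)
A=init(S["bin0","top"][0]["box"],-.8);Cc=init(S["bin0","top"][1]["box"],-.5);B=init(S["bin0","top"][2]["box"],0)
exA=reg("bin0","side",0)
pA,eA=fit([(C["top"],reg("bin0","top",0),None),(C["side"],exA,None)],A,.07,(0,1,2,3)); print("A",np.round(pA,4),eA)
pB,eB=fit([(C["top"],reg("bin0","top",2),None),(C["side"],reg("bin0","side",1),exA)],B,.07,(0,1,2,3)); print("B",np.round(pB,4),eB)
pC,eC=fit([(C["top"],reg("bin0","top",1),None)],Cc,.07); print("C",np.round(pC,4),eC)
mp,em=fit([(C["top"],reg("mat","top",0),None)],(.425,.018,-.1,0),0,P=[np.array([(x,y,.003) for x in(-.08,.08) for y in(-.08,.08)])]); print("mat",np.round(mp,4),em)
pickle.dump(dict(tray=tp,A=pA,B=pB,C=pC,mat=mp),open("fit.pkl","wb"))
it=[(pA,bin_lines(),(0,0,255)),(pB,bin_lines(),(0,255,0)),(pC,bin_lines(),(255,0,0)),(tp,bin_lines(.03),(255,0,255)),(mp,[[(a*.08,b*.08,.003),(c*.08,d*.08,.003)] for a,b,c,d in((-1,-1,1,-1),(1,-1,1,1),(1,1,-1,1),(-1,1,-1,-1))],(0,255,255))]
overlay(C["top"],it,"pics/b_t.png",(105,135,305,260),4)
overlay(C["side"],it,"pics/b_s.png",(150,150,330,380),3)
E
```

```text
tray [ 0.5746 -0.0836 -0.4458  0.0701] 0.0604564628852759
A [ 0.4135  0.373  -0.7953  0.003 ] 0.03731067504401142
B [ 0.4355  0.2056 -0.1074  0.0048] 0.05483397476543361
C [ 0.5812  0.3716 -0.5623  0.    ] 0.05675629192226106
mat [ 0.4218  0.0141 -0.1817  0.    ] 0.027326753687785255
```

View pics/b_t.png

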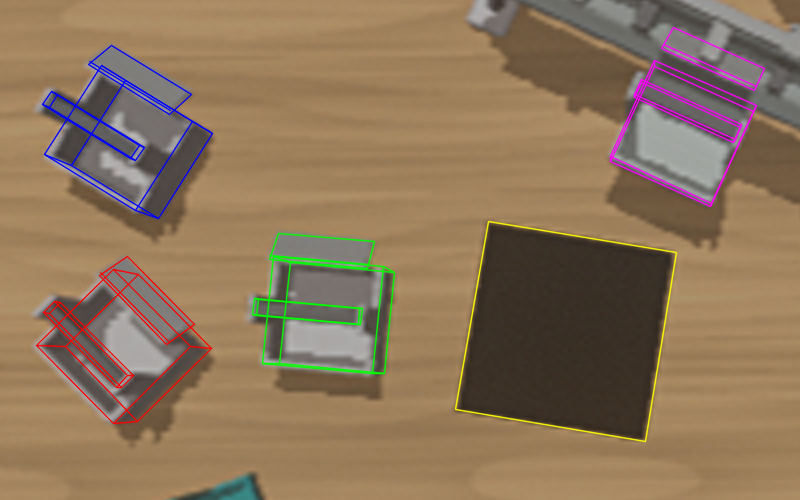

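View pics/b_s.png

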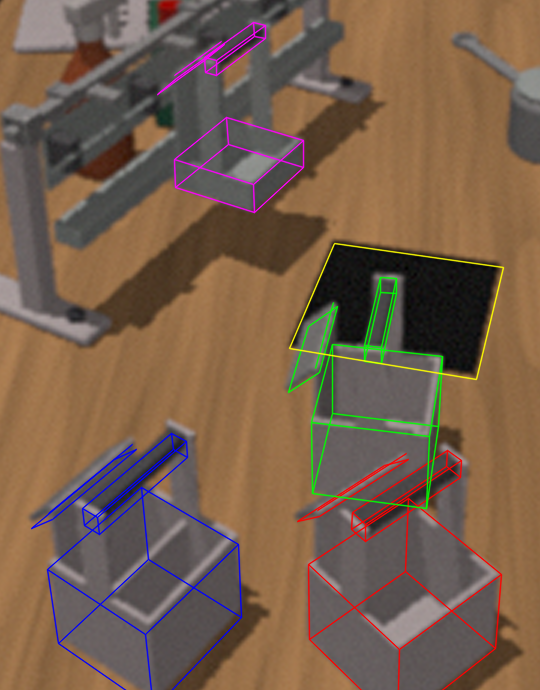

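Silhouette fits agree across the two views, within about 4 mm in height. The bolt starts about 3.7 mm from home and the tray is in bay 2. I'll go to the knob first, keeping the approach high.

Emit:
move_arm(
  steps=[-0.4,3.5,3.4,0.6,0,0,-5.7,-0.4,3.5,3.4,0.6,0,0,-5.7,-0.4,3.5,3.4,0.6,0,0,-5.7,-0.4,3.5,3.4,0.6,0,0,-5.7,-0.4,3.5,3.4,0.6,0,0,-5.7,-0.4,3.5,3.4,0.6,0,0,-5.7,-0.4,3.5,3.4,0.6,0,0,-5.7,-0.4,3.5,3.4,0.6,0,0,-5.7],
  newtons=40,
)

```text
t: 3.0
eef_pos: [0.5075, -0.3624, 0.3048]
tool_rot: [0.0, 0.974, -0.227, 0.0]
contact_force: [-0.2, -0.7, 0.5]
gripper_width: 0.296
```

Run:
```python
from h import *
import pickle; C=pickle.load(open("c0.pkl","rb"))
print(pix_at_z(C["top"],(369.3,172),.245))
rk=np.array([.5956,-.1494,-.451]); np.save("rk.npy",rk)
for y in(-.19,-.2): print(W(rk,(.032,y,.225)))
from station import cams
for n in("side","top"):
    C[n]=cams.read_camera(n)
overlay(C["top"],[],"pics/k_t.png",(300,100,400,200),7)
overlay(C["side"],[],"pics/k_s.png",(190,60,300,170),6)
```

```text
[ 0.53582988 -0.34319589  0.245     ]
[[ 0.54158588 -0.33434992  0.225     ]]
[[ 0.53722722 -0.34335004  0.225     ]]
```

View pics/k_t.png

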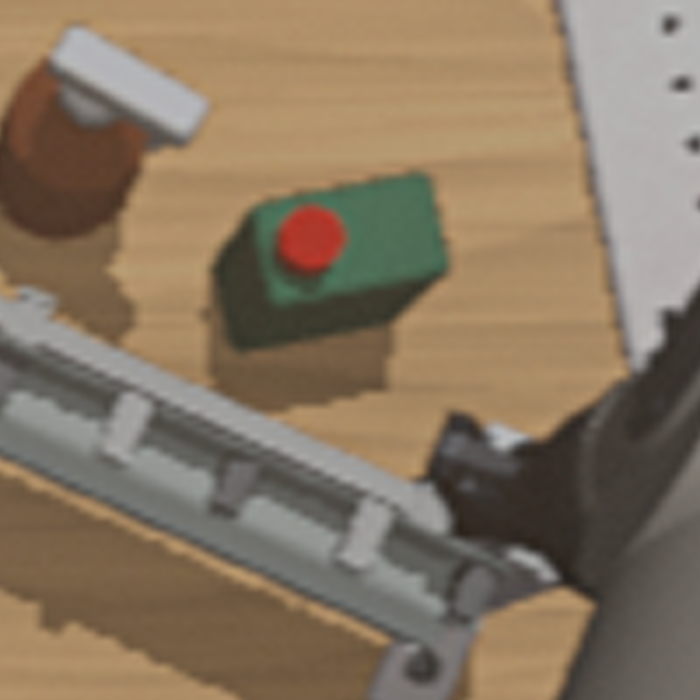

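View pics/k_s.png

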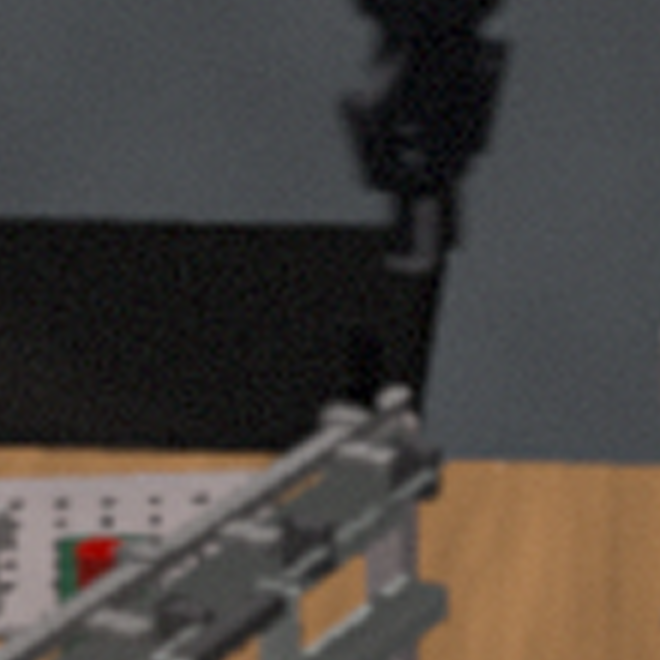

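Emit:
move_arm(
  steps=[0,1.6,1.1,0,0,0,0.4,0,1.55,1.15,0,0,0,0,0,0,0,-2,0,0,0,0,0,0,-2,0,0,0,0,0,0,-2,0,0,0,0,0,0,-0.5,0,0,0,0,0,0,0,0,0,0],
)

```text
t: 3.8
eef_pos: [0.5376, -0.3414, 0.2385]
tool_rot: [-0.0, 0.975, -0.222, -0.001]
contact_force: [0.3, 0.7, 0.2]
gripper_width: 0.502
```

Run:
```python
from h import *
from station import cams,status
o=status.get_obs();print(o["eef_pos"],o["contact_force"])
C={n:cams.read_camera(n) for n in("side","top")}
overlay(C["side"],[],"pics/k_s2.png",(190,60,300,170),6)
```

```text
[ 0.53759744 -0.34139141  0.23847366] [0.32608448 0.74539176 0.20536426]
```

View pics/k_s2.png

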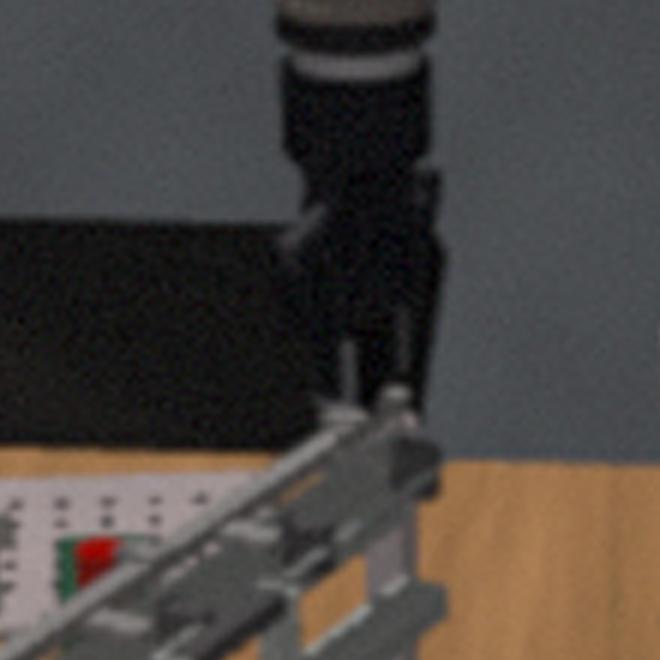

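Emit:
move_arm(
  steps=[-1,0,0,0,0,0,0,-1,0,0,0,0,0,0,-1,0,0,0,0,0,0,-1,0,0,0,0,0,0,-1,0,0,0,0,0,0],
  newtons=30,
)

```text
t: 4.4
eef_pos: [0.5361, -0.3467, 0.2412]
tool_rot: [0.003, 0.975, -0.224, 0.001]
contact_force: [-4.0, -8.1, 2.5]
gripper_width: 0.176
```

Emit:
move_arm(
  steps=[-1,-0.44,-0.9,0,0,0,0,-1,-0.44,-0.9,0,0,0,0,-1,-0.44,-0.9,0,0,0,0,-1,-0.44,-0.9,0,0,0,0,-1,-0.44,-0.9,0,0,0,0,-1,-0.44,-0.9,0,0,0,0,-1,0,0,0,0,0,0,-1,0,0,0,0,0,0],
)

```text
t: 5.2
eef_pos: [0.5121, -0.3964, 0.2412]
tool_rot: [0.001, 0.975, -0.222, 0.002]
contact_force: [-0.5, -0.8, 6.2]
gripper_width: 0.171
```

Emit:
move_arm(
  steps=[-1,-0.3,-0.6,0,0,0,0,-1,-0.22,-0.45,0,0,0,0,-1,0,0,0,0,0,0],
)

```text
t: 5.5
eef_pos: [0.512, -0.3969, 0.241]
tool_rot: [-0.006, 0.976, -0.218, 0.002]
contact_force: [4.6, 20.8, 10.4]
gripper_width: 0.175
```

Run:
```python
from h import *
from station import cams,status
C={n:cams.read_camera(n) for n in("side","top")}
rk=np.load("rk.npy")
it=[(rk,rack_lines(.055),(0,0,255))]
overlay(C["top"],it,"pics/k_t3.png",(210,90,400,215),4)
```

```text
(no output)
```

View pics/k_t3.png

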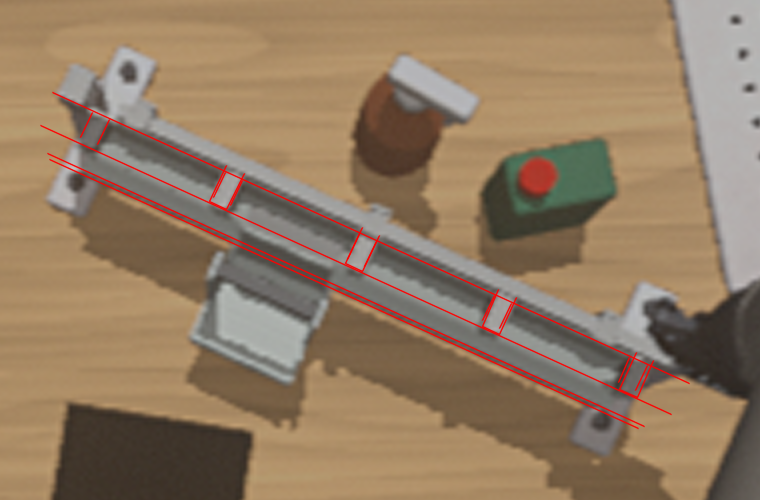

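Emit:
move_arm(
  steps=[-1,0.3,0.6,0,0,0,0,-1,0,0,0,0,0,0,0,0,0,0,0,0,0,0,0,0,0,0,0,0,0,0,0,3,0,0,0,0,0,0,4,0,0,0],
)

```text
t: 6.2
eef_pos: [0.5075, -0.3997, 0.3075]
tool_rot: [-0.001, 0.975, -0.222, -0.003]
contact_force: [0.9, 0.0, 0.0]
gripper_width: 0.501
```

Emit:
move_arm(
  steps=[-0.2,0.56,2.63,0,0,0,7.5,-0.2,0.56,2.63,0,0,0,7.5,-0.2,0.56,2.63,0,0,0,7.5,-0.2,0.56,2.63,0,0,0,7.5,-0.2,0.56,2.63,0,0,0,7.5,-0.2,0.56,2.63,0,0,0,7.5,-0.2,0.56,2.63,0,0,0,7.5,-0.2,0.56,2.63,0,0,0,7.5],
)

```text
t: 7.0
eef_pos: [0.5538, -0.1893, 0.3092]
tool_rot: [0.0, 0.955, 0.298, -0.0]
contact_force: [0.8, -0.1, 0.1]
gripper_width: 0.403
```

Emit:
move_arm(
  steps=[-0.2,0.56,2.63,0,0,0,7.5,-0.2,0.56,2.63,0,0,0,7.5,-0.2,0.56,2.63,0,0,0,7.5,-0.2,0.56,2.63,0,0,0,7.5,-0.2,0,0,0,0,0,0,-0.2,0,0,0,0,0,0],
)

```text
t: 7.6
eef_pos: [0.5763, -0.0846, 0.3092]
tool_rot: [0.0, 0.846, 0.532, -0.0]
contact_force: [0.1, -0.7, -0.2]
gripper_width: 0.401
```

Emit:
move_arm(
  steps=[-0.2,-0.15,0.1,-2.5,0,0,0,-0.2,0,0,-2.5,0,0,0,-0.2,0,0,-2.5,0,0,0,-0.2,0,0,-1.5,0,0,0,-0.2,0,0,-1,0,0,0,-0.2,0,0,0,0,0,0],
)

```text
t: 8.2
eef_pos: [0.5743, -0.0841, 0.2083]
tool_rot: [-0.001, 0.847, 0.532, -0.001]
contact_force: [-0.4, 0.2, 0.0]
gripper_width: 0.399
```

Run:
```python
from h import *
from station import cams,status
C={n:cams.read_camera(n) for n in("side","top")}
overlay(C["side"],[],"pics/t_s.png",(190,90,290,220),6)
```

```text
(no output)
```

View pics/t_s.png

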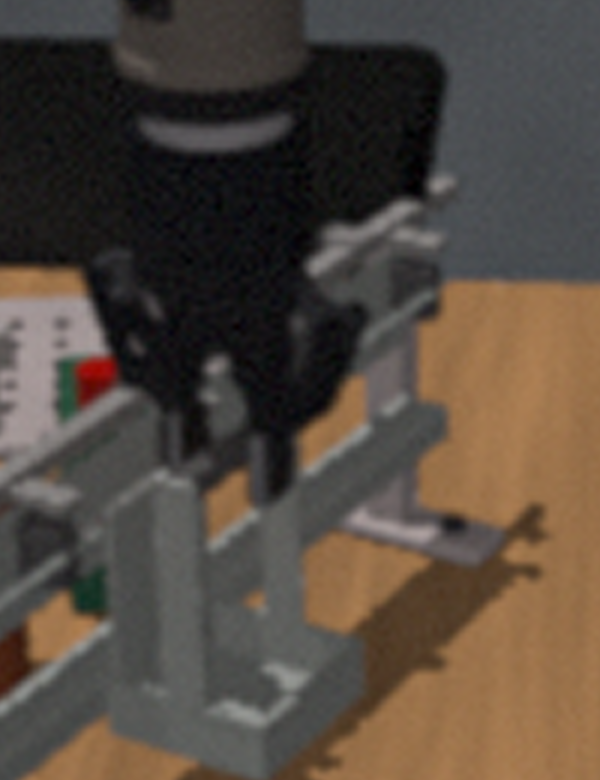

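Fingers straddle the tray's bar at crop (230,460). Closing.

Emit:
move_arm(
  steps=[-1,0,0,0,0,0,0,-1,0,0,0,0,0,0,-1,0,0,0,0,0,0,-1,0,0,0,0,0,0,-1,0,0,0,0,0,0],
  newtons=50,
)

```text
t: 8.8
eef_pos: [0.5761, -0.0837, 0.2106]
tool_rot: [0.001, 0.846, 0.533, 0.001]
contact_force: [2.0, -0.9, 6.5]
gripper_width: 0.132
```

Emit:
move_arm(
  steps=[-1,0,0,1,0,0,0,-1,0,0,2,0,0,0,-1,0,0,2.3,0,0,0,-1,0,0,2.2,0,0,0,-1,-2,1.3,0,0,0,0,-1,-3,2,0,0,0,0,-1,-3,2,0,0,0,0,-1,-3,2,0,0,0,0],
)

```text
t: 9.6
eef_pos: [0.4623, -0.0094, 0.2837]
tool_rot: [-0.001, 0.846, 0.533, -0.001]
contact_force: [-0.1, 0.2, -2.5]
gripper_width: 0.128
```

Emit:
move_arm(
  steps=[-1,-2.9,2.2,-2,0,0,0,-1,0,0,-3,0,0,0,-1,0,0,-3,0,0,0,-1,0,0,-3,0,0,0,-1,0,0,-1.5,0,0,0,-1,0,0,0,0,0,0,-1,0,0,0,0,0,0],
)

```text
t: 10.3
eef_pos: [0.4354, 0.0118, 0.1595]
tool_rot: [-0.0, 0.846, 0.533, -0.001]
contact_force: [-0.5, 0.5, -3.2]
gripper_width: 0.124
```

Run:
```python
from h import *
from station import cams,status
C={n:cams.read_camera(n) for n in("side","top")}
overlay(C["side"],[],"pics/t_s2.png",(200,150,340,290),5)
```

```text
(no output)
```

View pics/t_s2.png

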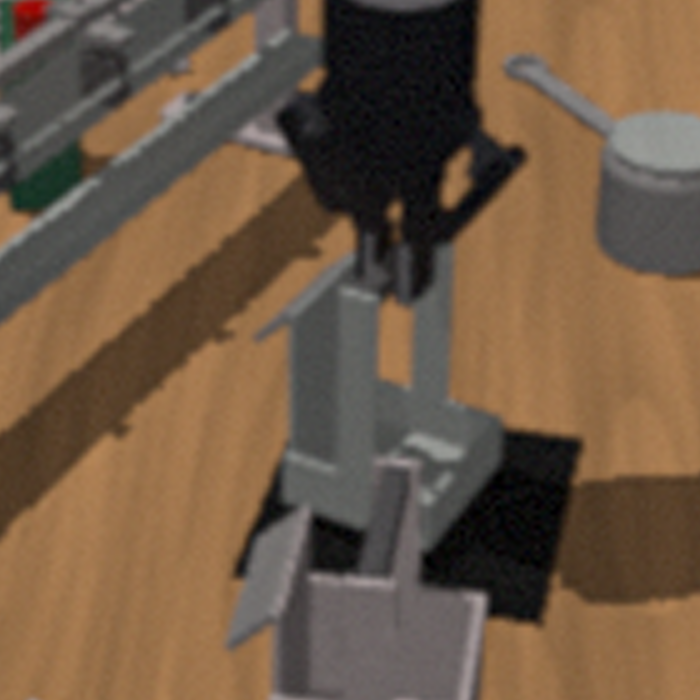

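Emit:
move_arm(
  steps=[-1,0,0,-0.7,0,0,0,-1,0,0,-0.3,0,0,0,-1,0,0,-0.1,0,0,0,-1,0,0,0,0,0,0],
)

```text
t: 10.8
eef_pos: [0.4357, 0.0116, 0.1482]
tool_rot: [-0.0, 0.846, 0.533, -0.0]
contact_force: [0.4, -0.4, -2.5]
gripper_width: 0.126
```

The tray hangs upright over the mat and isn't touching it yet.

Emit:
move_arm(
  steps=[-1,0,0,-0.2,0,0,0,-1,0,0,-0.1,0,0,0,-1,0,0,0,0,0,0],
)

```text
t: 11.1
eef_pos: [0.4364, 0.0116, 0.1475]
tool_rot: [0.001, 0.846, 0.533, -0.0]
contact_force: [-9.6, -0.6, 26.5]
gripper_width: 0.127
```

Emit:
move_arm(
  steps=[-1,0,0,0.2,0,0,0,-0.2,0,0,0,0,0,0,-0.2,0,0,0,0,0,0,-0.2,0,0,0,0,0,0,-0.2,0,0,2,0,0,0,-0.2,0,0,4,0,0,0],
)

```text
t: 11.7
eef_pos: [0.4338, 0.0114, 0.2056]
tool_rot: [-0.002, 0.846, 0.533, -0.003]
contact_force: [0.7, -0.9, 0.2]
gripper_width: 0.4
```

Run:
```python
from h import *
from station import cams,status
C={n:cams.read_camera(n) for n in("side","top")}
overlay(C["side"],[],"pics/t_s3.png",(150,150,340,290),4)
```

```text
(no output)
```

View pics/t_s3.png

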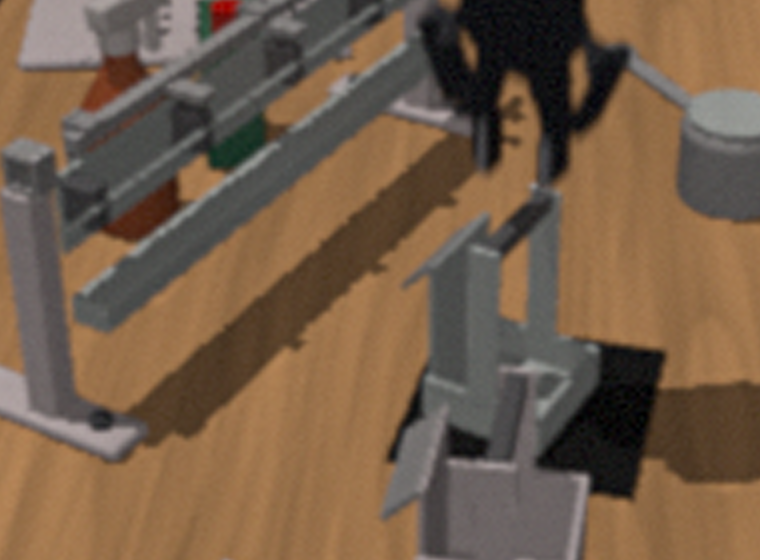

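```bash
cat > meas.py <<'E'
import sys
from h import *
from station import cams,models
import pickle
def run(which=("A","B","C"),tag="m"):
    C={n:cams.read_camera(n) for n in("side","top")}
    F=pickle.load(open("fit.pkl","rb"))
    st=models.silhouettes("top","bin0"); ss=models.silhouettes("side","bin0")
    st=[d for d in st if d["score"]>.5]; ss=[d for d in ss if d["score"]>.5]
    def best(l,cam,pose):
        b=(0,None)
        m=render(cam,pose,.07,1)
        for d in l:
            i=(m&d["region"]).sum()/(m|d["region"]).sum()
            if i>b[0]: b=(i,d)
        return b
    for k in which:
        it,dt=best(st,C["top"],F[k]); is_,ds=best(ss,C["side"],F[k])
        print(k,"iou top %.2f side %.2f"%(it,is_))
        obs=[]
        if it>.3: obs.append((C["top"],dt["region"],None))
        if is_>.5:
            ex=np.zeros((384,512),bool)
            for d in ss:
                if d is not ds: ex|=d["region"]
            ex&=~ds["region"]
            obs.append((C["side"],ds["region"],ex))
        if obs:
            p,e=fit(obs,F[k],.07); print("  ",np.round(p,4),"yaw %.1f"%np.degrees(p[2]),"err %.3f"%e)
            F[k]=p
    overlay(C["top"],[(F[k],bin_lines(),(0,0,255)) for k in which],"pics/%s_t.png"%tag,(105,90,305,260),4)
    pickle.dump(F,open("fit.pkl","wb"))
if __name__=="__main__": run(tuple(sys.argv[1]),sys.argv[2])
E
python3 meas.py ABC m1
```

```text
A iou top 0.92 side 0.94
   [ 0.4137  0.3738 -0.7899  0.003 ] yaw -45.3 err 0.043
B iou top 0.91 side 0.80
   [ 0.4351  0.2045 -0.1242  0.0048] yaw -7.1 err 0.059
C iou top 0.92 side 0.89
   [ 0.5804  0.3697 -0.5408  0.    ] yaw -31.0 err 0.078
```

View pics/m1_t.png

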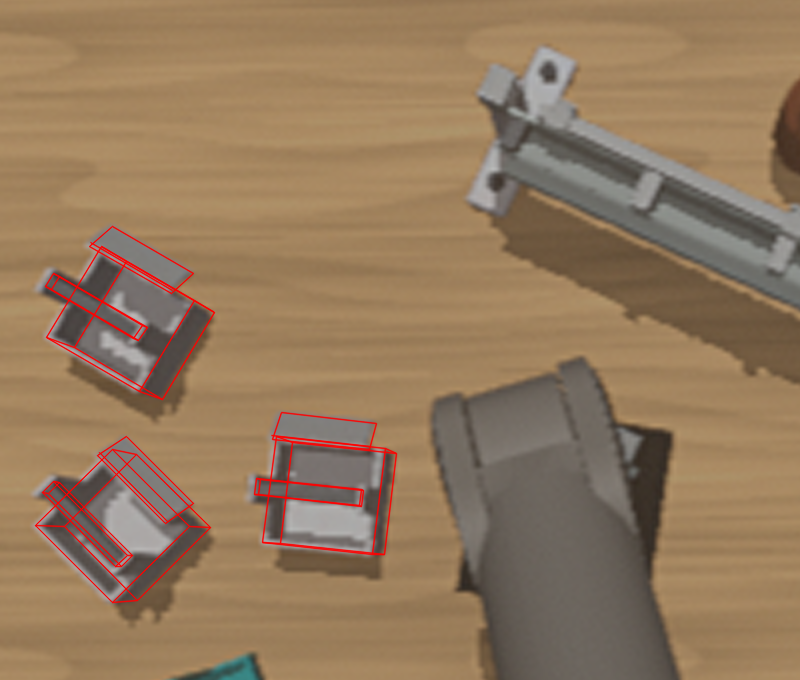

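Emit:
move_arm(
  steps=[-0.2,0,0,2.4,0,0,0,-0.2,0,3.9,1,0,0,3.8,-0.2,0,3.9,1,0,0,3.8,-0.2,0.1,3.9,0,0,0,3.8,-0.2,0.1,3.9,0,0,0,3.8,-0.2,0,3.8,0,0,0,3.9,-0.2,0,0,0,0,0,0],
)

```text
t: 12.7
eef_pos: [0.4365, 0.211, 0.2505]
tool_rot: [-0.002, 0.743, 0.669, 0.0]
contact_force: [0.6, -1.2, -0.2]
gripper_width: 0.399
```

Emit:
move_arm(
  steps=[-0.2,0,0,-3,0,0,0,-0.2,0,0,-3,0,0,0,-0.2,0,0,-2.5,0,0,0,-0.2,0,0,-1.3,0,0,0,-0.2,0,0,-0.7,0,0,0,-0.2,0,0,0,0,0,0],
)

```text
t: 13.3
eef_pos: [0.4376, 0.2053, 0.1457]
tool_rot: [-0.0, 0.746, 0.666, -0.001]
contact_force: [0.0, 0.6, 0.1]
gripper_width: 0.403
```

Run:
```python
from h import *
from station import cams,status
C={n:cams.read_camera(n) for n in("side","top")}
overlay(C["side"],[],"pics/b_s2.png",(220,190,340,340),5)
```

```text
(no output)
```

View pics/b_s2.png

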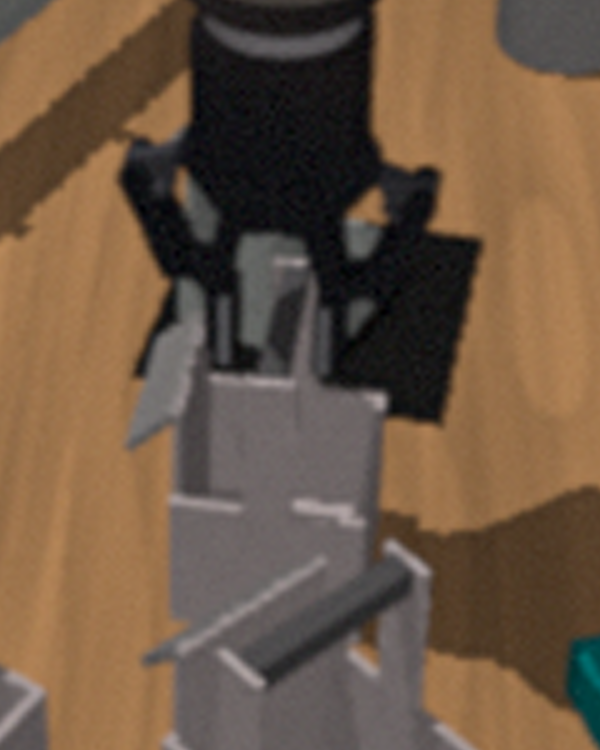

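The jaws straddle bin B's bar, crop (290,310). Gripping.

Emit:
move_arm(
  steps=[-1,0,0,0,0,0,0,-1,0,0,0,0,0,0,-1,0,0,0,0,0,0,-1,0,0,0,0,0,0,-1,0,0,0,0,0,0],
  newtons=70,
)

```text
t: 13.9
eef_pos: [0.4376, 0.2061, 0.1472]
tool_rot: [0.0, 0.746, 0.666, 0.0]
contact_force: [-4.2, -0.5, 6.7]
gripper_width: 0.121
```

Emit:
move_arm(
  steps=[-1,0,0,2,0,0,0,-1,0,0,3,0,0,0,-1,0,0,4,0,0,0,-1,0,0,4,0,0,0,-1,0,0,3,0,0,0,-1,0,0,0,0,0,0],
)

```text
t: 14.5
eef_pos: [0.4397, 0.2069, 0.3106]
tool_rot: [0.002, 0.746, 0.666, 0.004]
contact_force: [-0.2, 0.1, -3.4]
gripper_width: 0.123
```

Emit:
move_arm(
  steps=[-1,0.68,-4.6,0.1,0,0,-2.4,-1,0.68,-4.6,0.1,0,0,-2.4,-1,0.68,-4.6,0,0,0,-2.4,-1,0.68,-4.6,0,0,0,-2.4,-1,0.68,-4.6,0,0,0,-2.4,-1,0.68,-4.6,0,0,0,-2.4,-1,0.68,-4.6,0,0,0,-2.4,-1,0.65,-4.6,0,0,0,-2.5],
)

```text
t: 15.3
eef_pos: [0.491, -0.1643, 0.3068]
tool_rot: [-0.001, 0.848, 0.53, -0.001]
contact_force: [0.8, -0.4, -2.3]
gripper_width: 0.122
```

Emit:
move_arm(
  steps=[-1,0,0,-2,0,0,0,-1,0,0,-2,0,0,0,-1,0,0,-2,0,0,0,-1,0,0,0,0,0,0],
)

```text
t: 15.7
eef_pos: [0.4891, -0.162, 0.2443]
tool_rot: [-0.003, 0.847, 0.531, -0.003]
contact_force: [-0.5, -0.2, -3.1]
gripper_width: 0.122
```

```bash
cat > err.py <<'E'
import sys
from h import *
from station import status
o=status.get_obs(); rk=np.load("rk.npy")
p=(o["eef_pos"]-[rk[0],rk[1],0])@R.from_euler('z',rk[2]).as_matrix()
q=o["tool_rot"]; M=R.from_quat([q[1],q[2],q[3],q[0]]).as_matrix()
print("tcp",np.round(o["eef_pos"],4),"rack frame mm",np.round(p*1000,1),"jaw",round(np.degrees(np.arctan2(M[1,1],M[0,1])),2),"tilt",np.round(M[:2,2],3))
if len(sys.argv)>1:
    b=int(sys.argv[2]) ; t=W(rk,(float(sys.argv[1])/1000,-.165+.11*b,0))[0]; print("to bay at x=%s: d cm"%sys.argv[1],np.round((t-o["eef_pos"])[:2]*100,2))
E
python3 err.py -46.5 1
python3 - <<'E'
from h import *
from station import cams,status
C={n:cams.read_camera(n) for n in("side","top")}
overlay(C["side"],[],"pics/h1.png",(180,80,320,230),5)
E
```

```text
tcp [ 0.4891 -0.162   0.2443] rack frame mm [-90.3 -57.7 244.3] jaw -25.82 tilt [-0.008  0.002]
to bay at x=-46.5: d cm [ 4.07 -1.66]
```

View pics/h1.png

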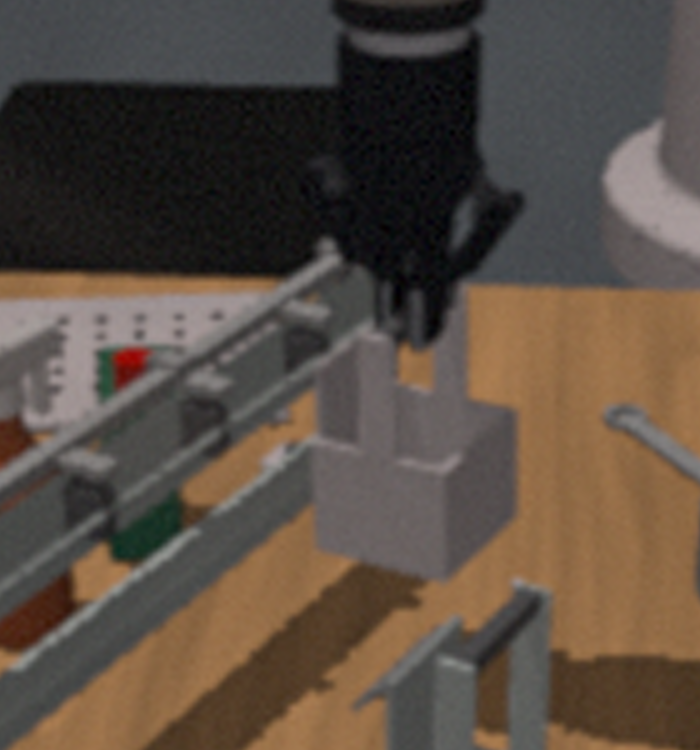

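Emit:
move_arm(
  steps=[-1,0,0,1,0,0,0,-1,1.3,-0.55,0,0,0,0,-1,1.3,-0.5,0,0,0,0,-1,1.25,-0.5,0,0,0,0,-1,0,0,0,0,0,0],
)

```text
t: 16.3
eef_pos: [0.5321, -0.1783, 0.2594]
tool_rot: [0.001, 0.847, 0.531, 0.001]
contact_force: [0.1, -0.1, -2.8]
gripper_width: 0.12
```

```bash
python3 err.py -46.5 1
python3 - <<'E'
from h import *
from station import cams,status
C={n:cams.read_camera(n) for n in("side","top")}
overlay(C["side"],[],"pics/h2.png",(180,80,320,230),5)
E
```

```text
tcp [ 0.5321 -0.1783  0.2594] rack frame mm [-44.6 -53.7 259.4] jaw -25.84 tilt [ 0.002 -0.   ]
to bay at x=-46.5: d cm [-0.23 -0.03]
```

View pics/h2.png

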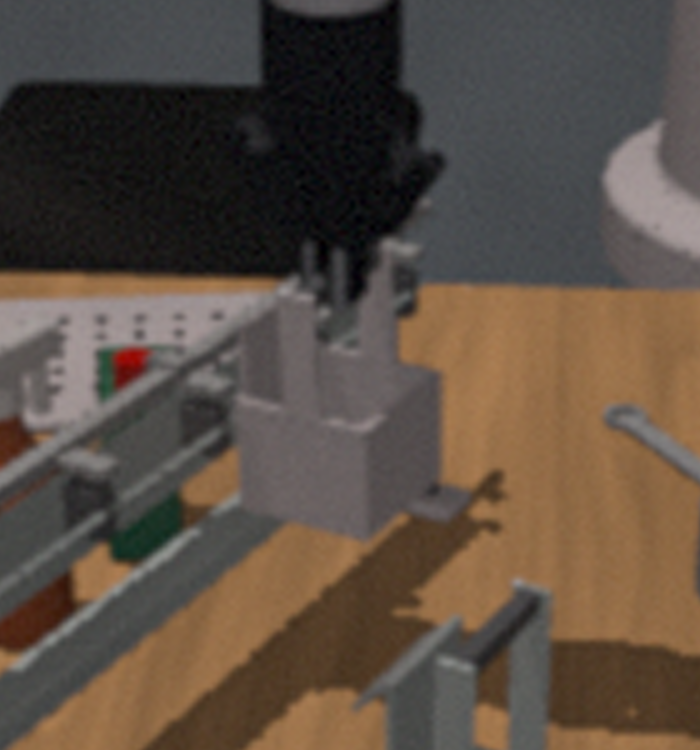

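Emit:
move_arm(
  steps=[-1,-0.2,0.03,-1,0,0,0,-1,-0.15,0,-1,0,0,0,-1,0,0,-1,0,0,0,-1,0,0,-0.6,0,0,0,-1,0,0,0,0,0,0,-1,0,0,0,0,0,0],
)

```text
t: 17.0
eef_pos: [0.527, -0.1775, 0.2222]
tool_rot: [-0.0, 0.847, 0.531, -0.0]
contact_force: [0.3, 0.4, -2.3]
gripper_width: 0.12
```

```bash
python3 err.py -46.5 1
```

```text
tcp [ 0.527  -0.1775  0.2222] rack frame mm [-49.5 -55.2 222.2] jaw -25.82 tilt [-0.  0.]
to bay at x=-46.5: d cm [ 0.28 -0.11]
```

Now lower toward the hang height (TCP ≈ .213) while closing the last 2–3 mm in depth.

Emit:
move_arm(
  steps=[-1,0.09,-0.04,-0.3,0,0,0,-1,0.09,-0.04,-0.3,0,0,0,-1,0,0,-0.2,0,0,0,-1,0,0,0,0,0,0],
)

```text
t: 17.4
eef_pos: [0.5294, -0.1786, 0.2145]
tool_rot: [0.001, 0.847, 0.531, 0.0]
contact_force: [0.7, -0.5, -1.8]
gripper_width: 0.12
```

```bash
python3 err.py -46.5 1
```

```text
tcp [ 0.5294 -0.1786  0.2145] rack frame mm [-46.9 -55.2 214.5] jaw -25.82 tilt [ 0.001 -0.   ]
to bay at x=-46.5: d cm [ 0.04 -0.  ]
```

Emit:
move_arm(
  steps=[-1,0,0,-0.1,0,0,0,-0.6,0,0,0,0,0,0,-0.4,0,0,0,0,0,0,-0.3,0,0,0,0,0,0,-0.3,0,0,0,0,0,0],
)

```text
t: 17.9
eef_pos: [0.5287, -0.1783, 0.2134]
tool_rot: [-0.0, 0.847, 0.531, -0.0]
contact_force: [0.1, 0.7, 0.1]
gripper_width: 0.353
```

```bash
python3 err.py -46.5 1
python3 - <<'E'
from h import *
from station import cams,status
C={n:cams.read_camera(n) for n in("side","top")}
rk=np.load("rk.npy");o=W(rk,(-.0465,-.055,.066))[0]
overlay(C["side"],[((o[0],o[1],rk[2],o[2]+.004),bin_lines(),(0,0,255))],"pics/h3.png",(180,80,320,230),5)
E
```

```text
tcp [ 0.5287 -0.1783  0.2134] rack frame mm [-47.6 -55.2 213.4] jaw -25.81 tilt [-0.  0.]
to bay at x=-46.5: d cm [ 0.11 -0.03]
```

View pics/h3.png

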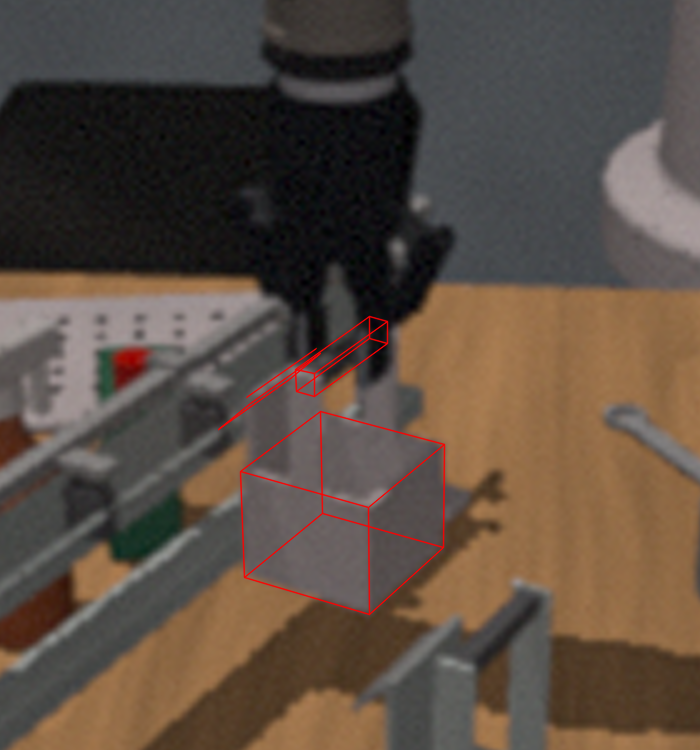

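Bin B hangs at its nominal pose: the overlay matches. Now up and on to bin A.

Emit:
move_arm(
  steps=[-0.3,0,0,2.5,0,0,0,-0.3,0,0,3.5,0,0,0,-0.3,-0.96,4.6,3.5,0,0,-1.6,-0.3,-0.96,4.6,0,0,0,-1.6,-0.3,-0.96,4.6,0,0,0,-1.6,-0.3,-0.96,4.6,0,0,0,-1.6,-0.3,-0.96,4.6,0,0,0,-1.6,-0.3,-0.96,4.6,0,0,0,-1.6],
)

```text
t: 18.8
eef_pos: [0.4718, 0.0926, 0.3035]
tool_rot: [0.0, 0.889, 0.458, 0.0]
contact_force: [0.7, 0.4, 0.2]
gripper_width: 0.35
```

```bash
python3 meas.py AC m2
```

```text
A iou top 0.96 side 0.96
   [ 0.4132  0.3729 -0.7936  0.003 ] yaw -45.5 err 0.035
C iou top 0.91 side 0.89
   [ 0.5804  0.3697 -0.5406  0.    ] yaw -31.0 err 0.067
```

View pics/m2_t.png

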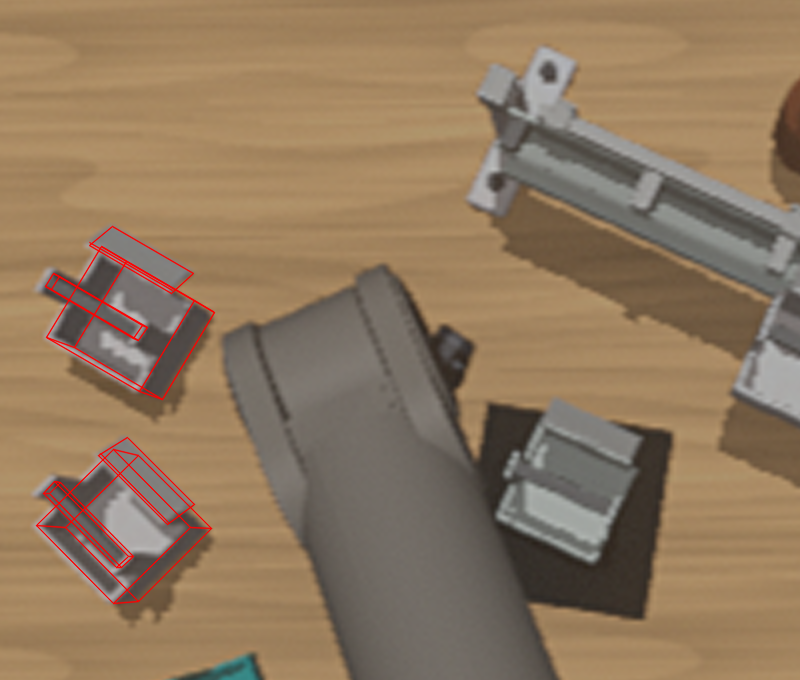

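Emit:
move_arm(
  steps=[-0.2,-0.97,4.68,-0.5,0,0,-1.7,-0.2,-0.97,4.68,-0.5,0,0,-1.7,-0.2,-0.97,4.68,-0.5,0,0,-1.7,-0.2,-0.97,4.68,-0.5,0,0,-1.7,-0.2,-0.97,4.68,-0.5,0,0,-1.7,-0.2,-0.97,4.68,-0.5,0,0,-1.5,-0.2,0,0,0,0,0,0,-0.2,0,0,0,0,0,0],
)

```text
t: 19.8
eef_pos: [0.4149, 0.3713, 0.2725]
tool_rot: [0.0, 0.925, 0.38, -0.001]
contact_force: [0.7, -1.2, -0.7]
gripper_width: 0.4
```

Emit:
move_arm(
  steps=[-0.2,-0.1,0.15,-3.5,0,0,0,-0.2,0,0,-3.5,0,0,0,-0.2,0,0,-3,0,0,0,-0.2,0,0,-1.7,0,0,0,-0.2,0,0,-1,0,0,0,-0.2,0,0,0,0,0,0],
)

```text
t: 20.4
eef_pos: [0.4143, 0.3708, 0.1451]
tool_rot: [0.001, 0.926, 0.378, -0.001]
contact_force: [-0.0, -0.1, 0.4]
gripper_width: 0.4
```

Run:
```python
from h import *
from station import cams,status
C={n:cams.read_camera(n) for n in("side","top")}
overlay(C["side"],[],"pics/a_s2.png",(220,230,340,384),5)
```

```text
(no output)
```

View pics/a_s2.png

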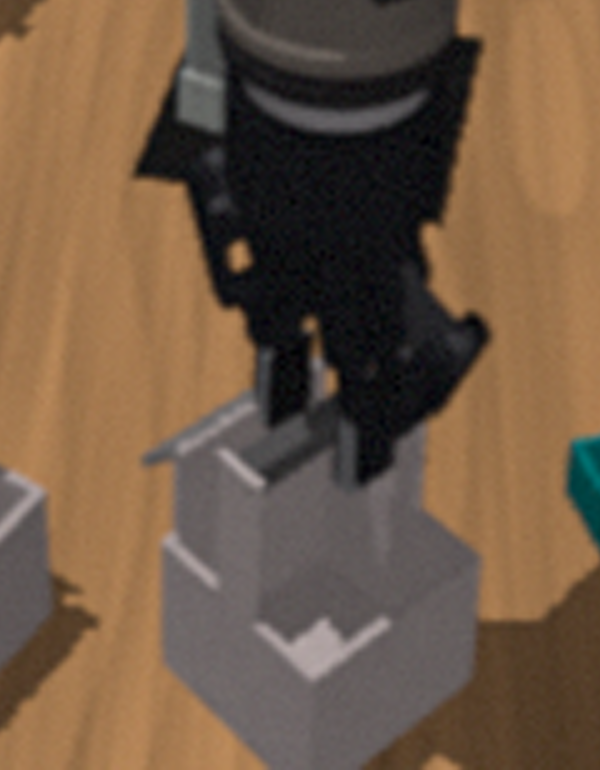

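The bar sits between the jaws, crop (300,440). Grip and lift.

Emit:
move_arm(
  steps=[-1,0,0,0,0,0,0,-1,0,0,0,0,0,0,-1,0,0,0,0,0,0,-1,0,0,0,0,0,0,-1,0,0,0,0,0,0],
)

```text
t: 21.0
eef_pos: [0.4141, 0.3738, 0.1475]
tool_rot: [-0.0, 0.925, 0.379, 0.001]
contact_force: [-0.4, -1.1, 6.0]
gripper_width: 0.123
```

Emit:
move_arm(
  steps=[-1,0,0,2,0,0,0,-1,0,0,3,0,0,0,-1,0,0,4,0,0,0,-1,0,0,4,0,0,0,-1,0,0,3.5,0,0,0,-1,0,0,0,0,0,0],
)

```text
t: 21.6
eef_pos: [0.4145, 0.3752, 0.3163]
tool_rot: [-0.001, 0.925, 0.379, 0.004]
contact_force: [-0.3, 0.6, -4.4]
gripper_width: 0.124
```

Emit:
move_arm(
  steps=[-1,1.27,-4.37,0,0,0,2,-1,1.27,-4.37,0,0,0,2,-1,1.27,-4.37,0,0,0,2,-1,1.27,-4.37,0,0,0,2,-1,1.27,-4.37,0,0,0,2,-1,1.27,-4.37,0,0,0,2,-1,1.27,-4.37,0,0,0,2,-1,1.27,-4.37,0,0,0,2],
)

```text
t: 22.4
eef_pos: [0.5141, 0.0215, 0.3097]
tool_rot: [-0.0, 0.863, 0.505, -0.001]
contact_force: [0.8, 0.9, -4.3]
gripper_width: 0.121
```

Emit:
move_arm(
  steps=[-1,1.27,-4.37,0,0,0,2,-1,1.27,-4.37,0,0,0,1.6,-1,0,0,-2,0,0,0,-1,0,0,-2,0,0,0,-1,0,0,-1.8,0,0,0,-1,0,0,0,0,0,0],
)

```text
t: 23.0
eef_pos: [0.5374, -0.064, 0.2491]
tool_rot: [-0.002, 0.847, 0.531, -0.003]
contact_force: [-0.4, 0.3, -4.4]
gripper_width: 0.123
```

```bash
python3 err.py -48 2
```

```text
tcp [ 0.5374 -0.064   0.2491] rack frame mm [-89.6  51.5 249.1] jaw -25.81 tilt [-0.008  0.001]
to bay at x=-48: d cm [ 3.89 -1.5 ]
```

Emit:
move_arm(
  steps=[-1,0,0,0.6,0,0,0,-1,1.25,-0.5,0,0,0,0,-1,1.25,-0.5,0,0,0,0,-1,1.0,-0.5,0,0,0,0,-1,0,0,0,0,0,0,-1,0,0,0,0,0,0],
)

```text
t: 23.6
eef_pos: [0.5755, -0.0789, 0.2589]
tool_rot: [-0.0, 0.847, 0.531, -0.0]
contact_force: [0.3, 0.6, -3.0]
gripper_width: 0.123
```

```bash
python3 err.py -48.5 2
python3 - <<'E'
from h import *
from station import cams,status
C={n:cams.read_camera(n) for n in("side","top")}
overlay(C["side"],[],"pics/h5.png",(160,80,300,230),5)
E
```

```text
tcp [ 0.5755 -0.0789  0.2589] rack frame mm [-48.8  54.6 258.9] jaw -25.84 tilt [-0.001  0.   ]
to bay at x=-48.5: d cm [0.04 0.02]
```

View pics/h5.png

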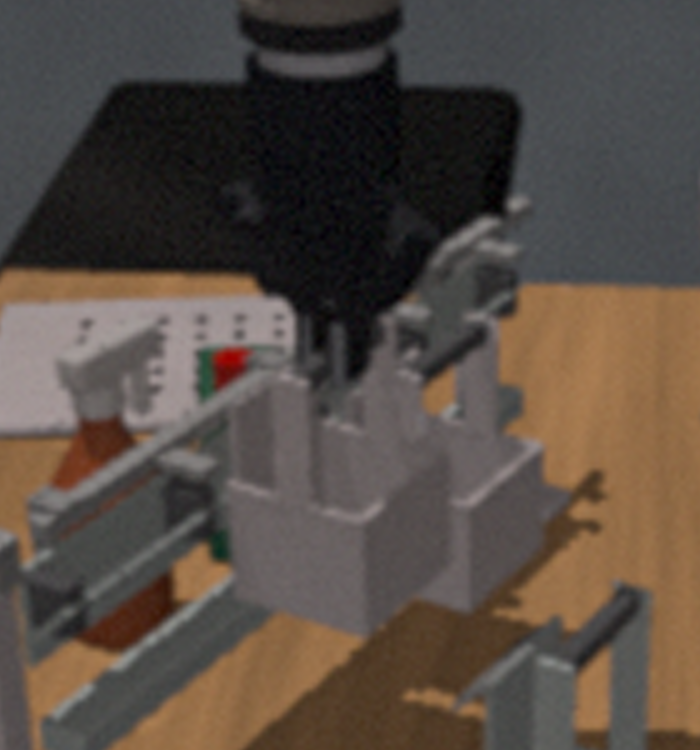

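Both bins are upright and the target alignment is good. Lowering.

Emit:
move_arm(
  steps=[-1,0,0,-1,0,0,0,-1,0,0,-1,0,0,0,-1,0,0,-1,0,0,0,-1,0,0,-0.7,0,0,0,-1,0,0,0,0,0,0,-1,0,0,0,0,0,0],
)

```text
t: 24.3
eef_pos: [0.5754, -0.0788, 0.222]
tool_rot: [-0.0, 0.847, 0.531, -0.0]
contact_force: [-0.1, -0.6, -4.2]
gripper_width: 0.122
```

```bash
python3 err.py -46.5 2
```

```text
tcp [ 0.5754 -0.0788  0.222 ] rack frame mm [-49.   54.7 222. ] jaw -25.81 tilt [-0.  0.]
to bay at x=-46.5: d cm [ 0.24 -0.08]
```

Emit:
move_arm(
  steps=[-1,0.09,-0.04,-0.3,0,0,0,-1,0.09,-0.04,-0.3,0,0,0,-1,0.04,0,-0.2,0,0,0,-1,0,0,0,0,0,0],
)

```text
t: 24.7
eef_pos: [0.5777, -0.0797, 0.214]
tool_rot: [0.0, 0.847, 0.531, 0.0]
contact_force: [0.6, 0.8, -4.2]
gripper_width: 0.123
```

```bash
python3 err.py -46.5 2
```

```text
tcp [ 0.5777 -0.0797  0.214 ] rack frame mm [-46.5  54.9 214. ] jaw -25.82 tilt [ 0. -0.]
to bay at x=-46.5: d cm [0.   0.01]
```

Emit:
move_arm(
  steps=[-1,0,0,-0.1,0,0,0,-0.6,0,0,0,0,0,0,-0.4,0,0,0,0,0,0,-0.3,0,0,0,0,0,0,-0.3,0,0,0,0,0,0],
)

```text
t: 25.2
eef_pos: [0.5777, -0.0796, 0.2134]
tool_rot: [0.0, 0.847, 0.531, 0.0]
contact_force: [-1.2, 1.0, 0.6]
gripper_width: 0.346
```

Emit:
move_arm(
  steps=[-0.3,0,0,2.5,0,0,0,-0.3,0,0,3.5,0,0,0,-0.3,0,2,3,0,0,0,-0.3,0,4,0,0,0,0,-0.3,0,4,0,0,0,0,-0.3,0,4,0,0,0,0],
)

```text
t: 25.8
eef_pos: [0.5776, 0.0616, 0.3037]
tool_rot: [0.0, 0.847, 0.531, 0.0]
contact_force: [-0.0, -0.4, -0.5]
gripper_width: 0.355
```

```bash
python3 meas.py C m3
python3 - <<'E'
from h import *
from station import cams,status
C={n:cams.read_camera(n) for n in("side","top")}
rk=np.load("rk.npy");it=[]
for y in(-.055,.055):
    o=W(rk,(-.0465,y,.066))[0]; it.append(((o[0],o[1],rk[2],o[2]+.004),bin_lines(),(0,0,255)))
overlay(C["side"],it,"pics/h6.png",(160,80,320,230),5)
E
```

```text
C iou top 0.90 side 0.91
   [ 0.5805  0.3683 -0.5321  0.    ] yaw -30.5 err 0.068
```

View pics/h6.png

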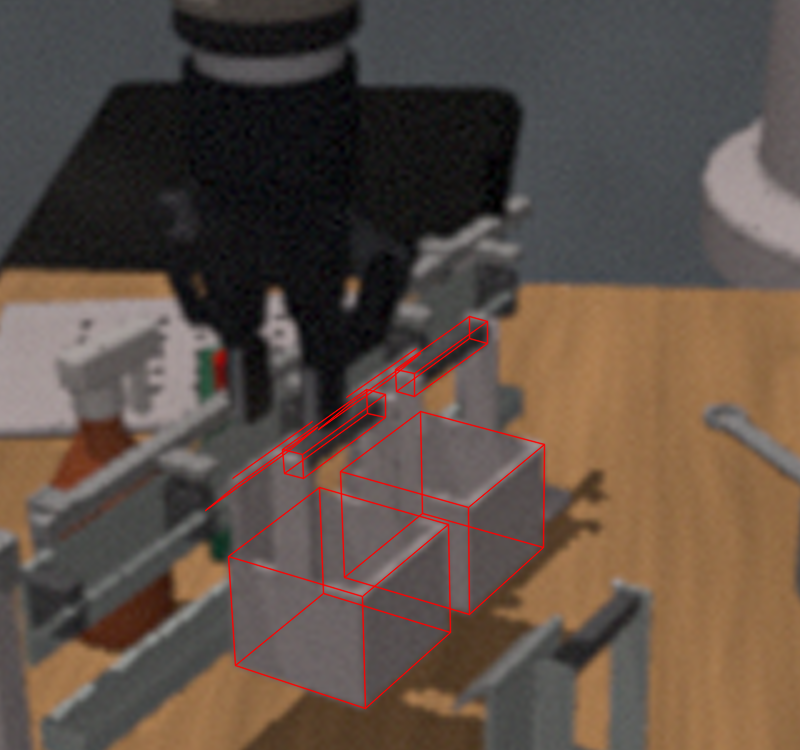

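View pics/m3_t.png

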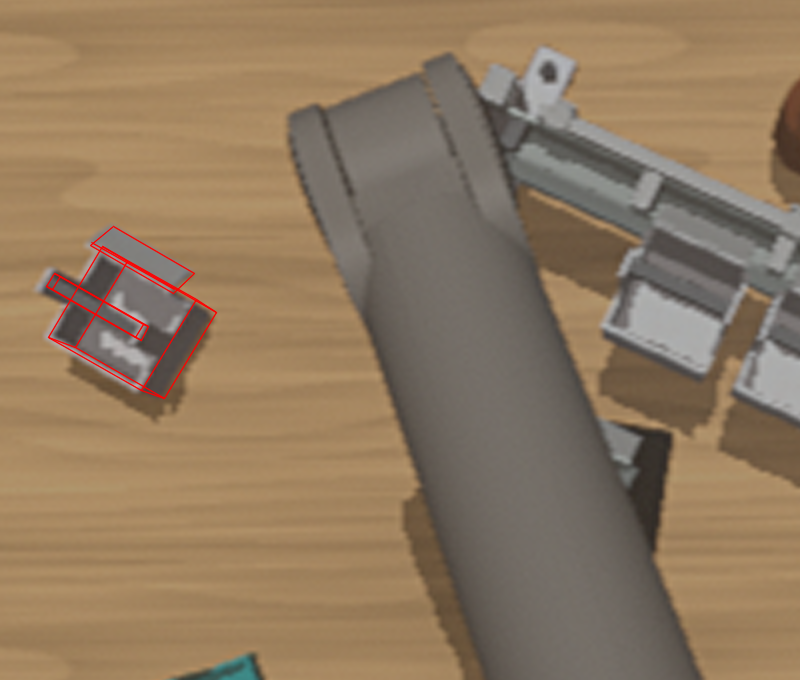

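Emit:
move_arm(
  steps=[-0.2,0,4.4,-0.5,0,0,-0.8,-0.2,0.05,4.4,-0.5,0,0,-0.8,-0.2,0.05,4.4,-0.5,0,0,-0.8,-0.2,0.05,4.4,-0.5,0,0,-0.8,-0.2,0.05,4.4,-0.5,0,0,-1,-0.2,0.05,4.4,-0.5,0,0,-1,-0.2,0,4.4,0,0,0,0,-0.2,0,0,0,0,0,0],
)

```text
t: 26.9
eef_pos: [0.5778, 0.3746, 0.2725]
tool_rot: [-0.002, 0.869, 0.495, 0.0]
contact_force: [-0.7, 0.4, -0.2]
gripper_width: 0.4
```

Emit:
move_arm(
  steps=[-0.2,0.1,0,-3.5,0,0,0.2,-0.2,0,0,-3.5,0,0,0,-0.2,0,0,-3,0,0,0,-0.2,0,0,-1.7,0,0,0,-0.2,0,0,-1,0,0,0,-0.2,0,0,0,0,0,0],
)

```text
t: 27.5
eef_pos: [0.5813, 0.3674, 0.1454]
tool_rot: [0.0, 0.87, 0.493, -0.001]
contact_force: [-0.4, 0.1, -0.1]
gripper_width: 0.4
```

Run:
```python
from h import *
from station import cams,status
C={n:cams.read_camera(n) for n in("side","top")}
overlay(C["side"],[],"pics/c_s2.png",(140,230,280,384),5)
```

```text
(no output)
```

View pics/c_s2.png

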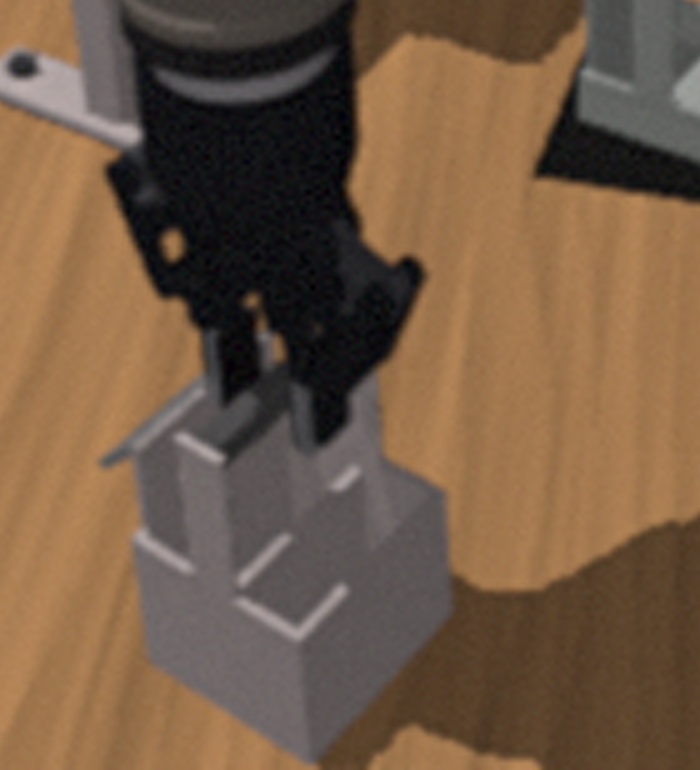

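Emit:
move_arm(
  steps=[-1,0,0,0,0,0,0,-1,0,0,0,0,0,0,-1,0,0,0,0,0,0,-1,0,0,0,0,0,0,-1,0,0,0,0,0,0],
)

```text
t: 28.1
eef_pos: [0.5813, 0.3695, 0.1478]
tool_rot: [-0.0, 0.869, 0.494, 0.001]
contact_force: [-1.4, -0.0, 6.3]
gripper_width: 0.116
```

Emit:
move_arm(
  steps=[-1,0,0,2,0,0,0,-1,0,0,3,0,0,0,-1,0,0,4,0,0,0,-1,0,0,4,0,0,0,-1,0,0,0,0,0,0],
)

```text
t: 28.6
eef_pos: [0.5831, 0.3704, 0.2829]
tool_rot: [-0.001, 0.87, 0.494, 0.005]
contact_force: [-0.0, 1.0, -2.0]
gripper_width: 0.121
```

Emit:
move_arm(
  steps=[-1,0,-4.7,0,0,0,0.7,-1,0,-4.7,0,0,0,0.7,-1,0,-4.7,0,0,0,0.7,-1,0,-4.7,0,0,0,0.7,-1,0,-4.7,-0.5,0,0,0.7,-1,0,-4.7,-1,0,0,0.7,-1,0,-4.7,-1,0,0,0.8,-1,0,0,0,0,0,0],
)

```text
t: 29.4
eef_pos: [0.5795, 0.0288, 0.248]
tool_rot: [0.001, 0.85, 0.526, -0.004]
contact_force: [0.0, -1.1, -3.6]
gripper_width: 0.123
```

Emit:
move_arm(
  steps=[-1,0,0,0,0,0,0,-1,0,0,0,0,0,0],
)

```text
t: 29.6
eef_pos: [0.5807, 0.0406, 0.2507]
tool_rot: [-0.001, 0.847, 0.532, -0.0]
contact_force: [-0.2, 0.4, -2.7]
gripper_width: 0.122
```

```bash
python3 err.py -48.5 3
```

```text
tcp [0.5807 0.0406 0.2507] rack frame mm [-96.2 164.5 250.7] jaw -25.75 tilt [-0.001  0.001]
to bay at x=-48.5: d cm [ 4.32 -2.03]
```

Emit:
move_arm(
  steps=[-1,0,0,0.6,0,0,0,-1,1.5,-0.7,0,0,0,0,-1,1.5,-0.7,0,0,0,0,-1,1.2,-0.65,0,0,0,0,-1,0,0,0,0,0,0,-1,0,0,0,0,0,0],
)

```text
t: 30.2
eef_pos: [0.6227, 0.0196, 0.257]
tool_rot: [-0.0, 0.847, 0.532, -0.0]
contact_force: [-0.7, -0.1, -3.2]
gripper_width: 0.12
```

```bash
python3 err.py -48.5 3
python3 - <<'E'
from h import *
from station import cams,status
C={n:cams.read_camera(n) for n in("side","top")}
overlay(C["side"],[],"pics/h7.png",(140,80,280,240),5)
E
```

```text
tcp [0.6227 0.0196 0.257 ] rack frame mm [-49.3 163.9 257. ] jaw -25.78 tilt [-0.001  0.   ]
to bay at x=-48.5: d cm [0.11 0.06]
```

View pics/h7.png

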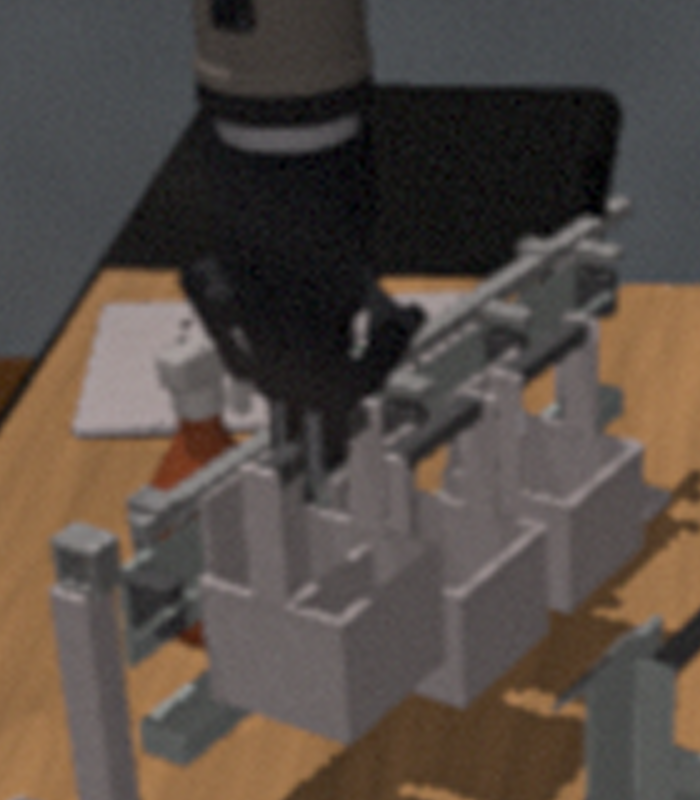

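Emit:
move_arm(
  steps=[-1,0,0,-1,0,0,0,-1,0,0,-1,0,0,0,-1,0,0,-1,0,0,0,-1,0,0,-0.5,0,0,0,-1,0,0,0,0,0,0,-1,0,0,0,0,0,0],
)

```text
t: 30.9
eef_pos: [0.6231, 0.0189, 0.2221]
tool_rot: [-0.0, 0.847, 0.531, -0.0]
contact_force: [0.2, -0.8, -3.0]
gripper_width: 0.119
```

```bash
python3 err.py -46.5 3
```

```text
tcp [0.6231 0.0189 0.2221] rack frame mm [-48.6 163.5 222.1] jaw -25.82 tilt [-0.  0.]
to bay at x=-46.5: d cm [0.25 0.04]
```

Emit:
move_arm(
  steps=[-1,0.1,0,-0.3,0,0,0,-1,0.1,0,-0.3,0,0,0,-1,0.04,0,-0.2,0,0,0,-1,0,0,0,0,0,0],
)

```text
t: 31.3
eef_pos: [0.6257, 0.0188, 0.2141]
tool_rot: [0.0, 0.847, 0.531, 0.0]
contact_force: [0.8, -0.6, -3.2]
gripper_width: 0.12
```

```bash
python3 err.py -46.5 3
```

```text
tcp [0.6257 0.0188 0.2141] rack frame mm [-46.2 164.5 214.1] jaw -25.82 tilt [ 0. -0.]
to bay at x=-46.5: d cm [-0.    0.06]
```

Emit:
move_arm(
  steps=[-1,0,0,-0.1,0,0,0,-0.6,0,0,0,0,0,0,-0.4,0,0,0,0,0,0,-0.3,0,0,0,0,0,0,-0.3,0,0,0,0,0,0],
)

```text
t: 31.8
eef_pos: [0.6255, 0.019, 0.2133]
tool_rot: [0.0, 0.847, 0.531, 0.0]
contact_force: [-0.9, 0.7, -0.0]
gripper_width: 0.346
```

Emit:
move_arm(
  steps=[-0.3,0,0,2.5,0,0,0,-0.3,0,0,3.5,0,0,0,-0.3,-2,-2,3,0,0,0,-0.3,-3,-3.5,0,0,0,0,-0.3,-3,-3.5,0,0,0,0,-0.3,-3,-3.5,0,0,0,0,-0.3,-3,-3.5,0,0,0,0],
)

```text
t: 32.5
eef_pos: [0.4841, -0.1423, 0.3034]
tool_rot: [0.0, 0.847, 0.531, 0.0]
contact_force: [0.9, -1.1, 0.2]
gripper_width: 0.353
```

```bash
cat > chk.py <<'E'
import sys
from h import *
from station import cams,status
C={n:cams.read_camera(n) for n in("side","top")}
rk=np.load("rk.npy");it=[(rk,rack_lines(float(sys.argv[2])),(0,255,255))]
for y in(-.055,.055,.165):
    o=W(rk,(-.0465,y,.066))[0]; it.append(((o[0],o[1],rk[2],o[2]+.004),bin_lines(),(0,0,255)))
overlay(C["side"],it,"pics/%s_s.png"%sys.argv[1],(130,90,330,240),4)
overlay(C["top"],it,"pics/%s_t.png"%sys.argv[1],(210,90,400,240),4)
overlay(C["top"],[],"pics/%s_t_.png"%sys.argv[1],(210,90,400,240),4)
overlay(C["side"],[],"pics/%s_s_.png"%sys.argv[1],(130,90,330,240),4)
E
python3 chk.py c1 .055
```

```text
(no output)
```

View pics/c1_s.png

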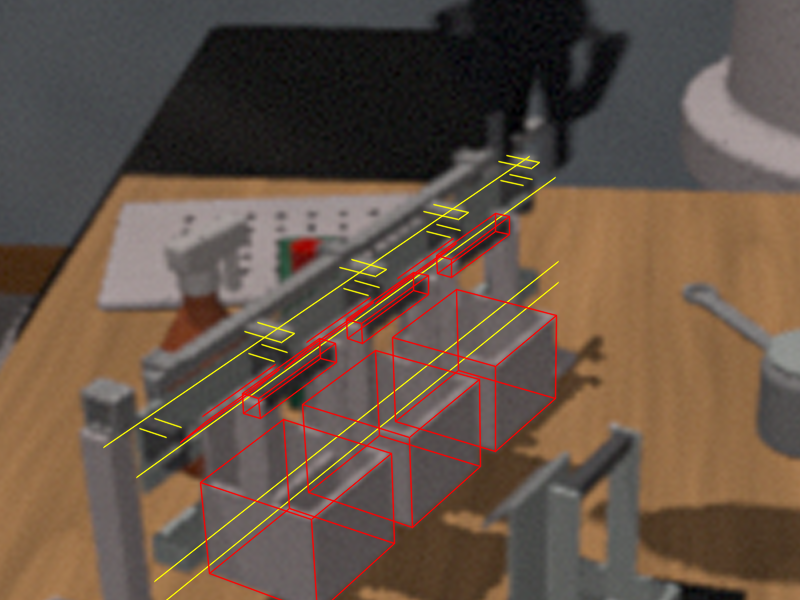

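View pics/c1_t.png

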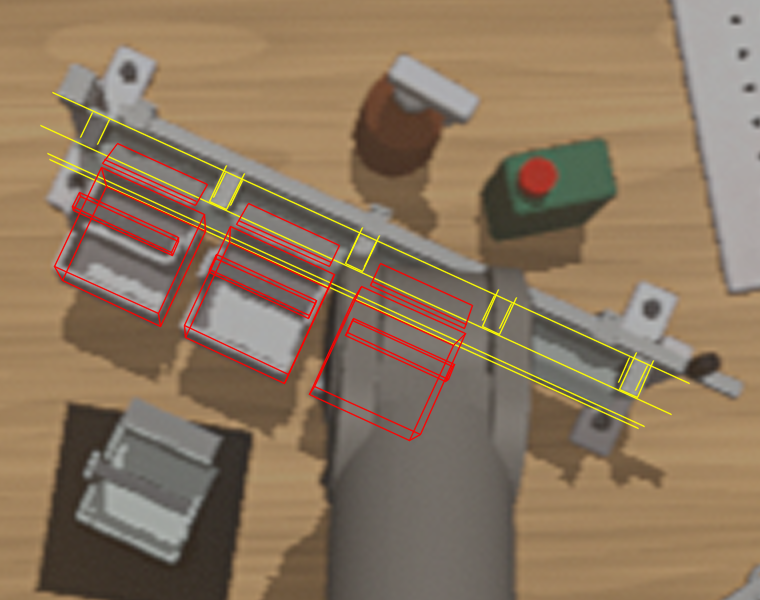

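All three bins match their nominal hung poses, the tray is on the mat, and the drawn knob is at top-crop (705,362). Back to the knob.

Emit:
move_arm(
  steps=[-0.1,0.23,-2.12,0,0,0,-7.5,-0.1,0.23,-2.12,0,0,0,-7.5,-0.1,0.23,-2.12,0,0,0,-7.5,-0.1,0.23,-2.12,0,0,0,-7.5,-0.1,0.23,-2.12,0,0,0,-7.5,-0.1,0.23,-2.12,0,0,0,-7.5,-0.1,0.23,-2.12,0,0,0,-7.5,-0.1,0.23,-2.12,0,0,0,-7.5],
)

```text
t: 33.4
eef_pos: [0.5044, -0.3111, 0.3032]
tool_rot: [-0.0, 0.999, 0.034, 0.0]
contact_force: [0.4, 0.1, -0.4]
gripper_width: 0.445
```

Emit:
move_arm(
  steps=[-0.1,0.23,-2.12,0,0,0,-7.5,-0.1,0.23,-2.12,0,0,0,-7.5,-0.1,0.23,-2.12,0,0,0,-7.5,-0.1,0.23,-2.12,0,0,0,-7.5,-0.1,0,0,0,0,0,0,-0.1,0,0,0,0,0,0],
)

```text
t: 34.0
eef_pos: [0.5134, -0.395, 0.3028]
tool_rot: [-0.0, 0.975, -0.222, -0.0]
contact_force: [0.6, -0.2, -0.7]
gripper_width: 0.446
```

```bash
python3 err.py
```

```text
tcp [ 0.5134 -0.395   0.3028] rack frame mm [  33.1 -256.9  302.8] jaw -115.71 tilt [-0.     0.001]
```

Emit:
move_arm(
  steps=[-0.1,-0.1,-0.2,-2,0,0,0,-0.1,0,0,-2,0,0,0,-0.1,0,0,-1.7,0,0,0,-0.1,0,0,-0.5,0,0,0,-0.1,0,0,0,0,0,0],
)

```text
t: 34.5
eef_pos: [0.5122, -0.3962, 0.2407]
tool_rot: [-0.001, 0.975, -0.222, -0.001]
contact_force: [-1.1, 0.3, -0.5]
gripper_width: 0.454
```

Emit:
move_arm(
  steps=[-1,0,0,0,0,0,0,-1,0,0,0,0,0,0,-1,0,0,0,0,0,0,-1,0,0,0,0,0,0,-1,0,0,0,0,0,0],
  newtons=30,
)

```text
t: 35.0
eef_pos: [0.513, -0.397, 0.2425]
tool_rot: [-0.0, 0.975, -0.223, 0.001]
contact_force: [0.3, 3.9, 5.3]
gripper_width: 0.176
```

```bash
python3 err.py
```

```text
tcp [ 0.513  -0.397   0.2425] rack frame mm [  33.6 -258.8  242.5] jaw -115.77 tilt [ 0.002 -0.   ]
```

Emit:
move_arm(
  steps=[-1,0.42,0.87,0,0,0,0,-1,0.42,0.87,0,0,0,0,-1,0.42,0.87,0,0,0,0,-1,0.42,0.87,0,0,0,0,-1,0.42,0.87,0,0,0,0,-1,0.33,0.7,0,0,0,0,-1,0,0,0,0,0,0],
)

```text
t: 35.7
eef_pos: [0.537, -0.3473, 0.2425]
tool_rot: [0.001, 0.975, -0.223, 0.001]
contact_force: [-1.4, -0.1, 6.0]
gripper_width: 0.176
```

```bash
python3 err.py
```

```text
tcp [ 0.537  -0.3473  0.2425] rack frame mm [  33.5 -203.7  242.5] jaw -115.8 tilt [ 0.002 -0.002]
```

Emit:
move_arm(
  steps=[-1,0.2,0.45,0,0,0,0,-1,0.2,0.4,0,0,0,0,-1,0,0,0,0,0,0],
)

```text
t: 36.0
eef_pos: [0.5371, -0.347, 0.2425]
tool_rot: [0.006, 0.974, -0.227, 0.001]
contact_force: [-6.3, -16.8, 4.3]
gripper_width: 0.176
```

```bash
python3 err.py
```

```text
tcp [ 0.5371 -0.347   0.2425] rack frame mm [  33.5 -203.4  242.5] jaw -116.21 tilt [-0.002 -0.011]
```

The bolt is against its home stop after 55 mm of travel, reacting with 17 N. Release and withdraw.

Emit:
move_arm(
  steps=[-1,-0.28,-0.6,0,0,0,0,-1,0,0,0,0,0,0,-0.1,0,0,0,0,0,0,-0.1,0,0,0,0,0,0,-0.1,0,0,0,0,0,0,-0.1,0,0,3,0,0,0,-0.1,0,0,4,0,0,0,-0.1,-3,-3,1,0,0,0],
)

```text
t: 36.8
eef_pos: [0.514, -0.3694, 0.3254]
tool_rot: [-0.001, 0.976, -0.218, 0.004]
contact_force: [1.1, -0.6, 0.1]
gripper_width: 0.448
```

Emit:
move_arm(
  steps=[-0.1,-3,-4,1,0,0,0,-0.1,-3,-4,1,0,0,0,-0.1,-3,-4,1,0,0,0,-0.1,-3,-4,1,0,0,0,-0.1,-3,-4,0,0,0,0,-0.1,-3,-4,0,0,0,0,-0.1,0,0,0,0,0,0],
)

```text
t: 37.5
eef_pos: [0.3217, -0.6173, 0.3596]
tool_rot: [0.002, 0.973, -0.229, -0.002]
contact_force: [-1.2, -0.1, 0.3]
gripper_width: 0.454
```

```bash
python3 chk.py c2 0
python3 - <<'E'
from station import cams
import cv2
for n in("side","top"):
    cv2.imwrite(f"pics/f_{n}.png",cv2.resize(cams.read_camera(n)["pixels"][:,:,::-1],(800,600),interpolation=cv2.INTER_CUBIC))
E
```

```text
(no output)
```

View pics/c2_t.png

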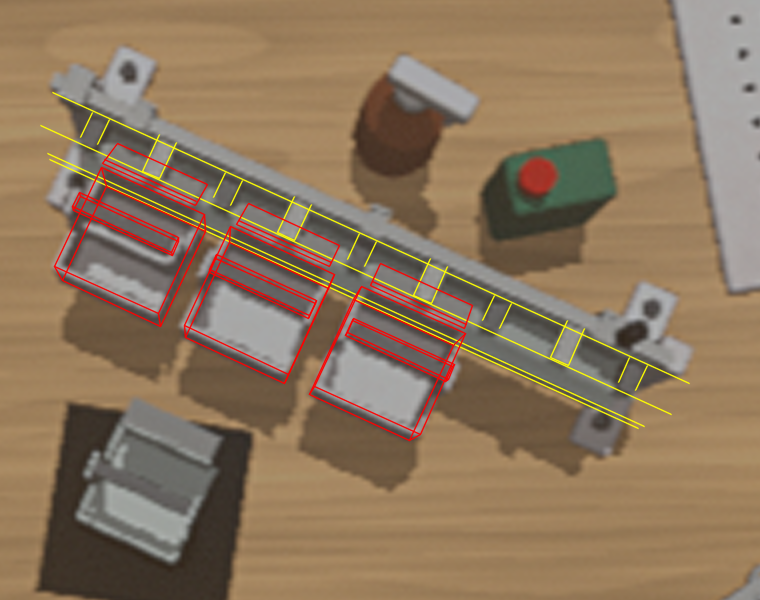

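View pics/c2_t_.png

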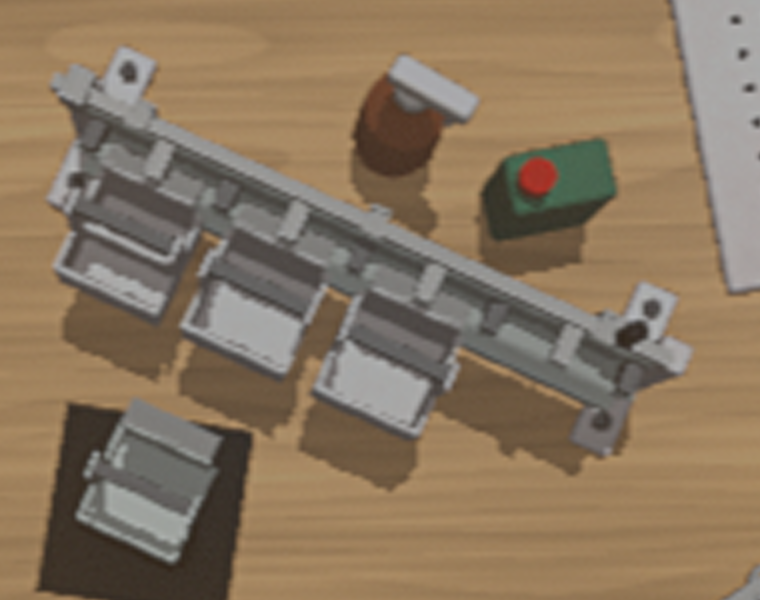

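View pics/f_side.png

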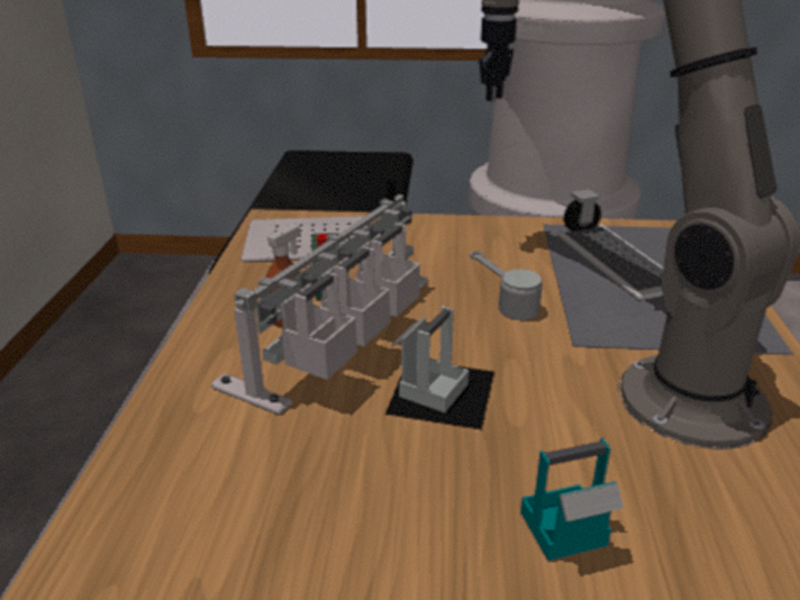

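View pics/f_top.png

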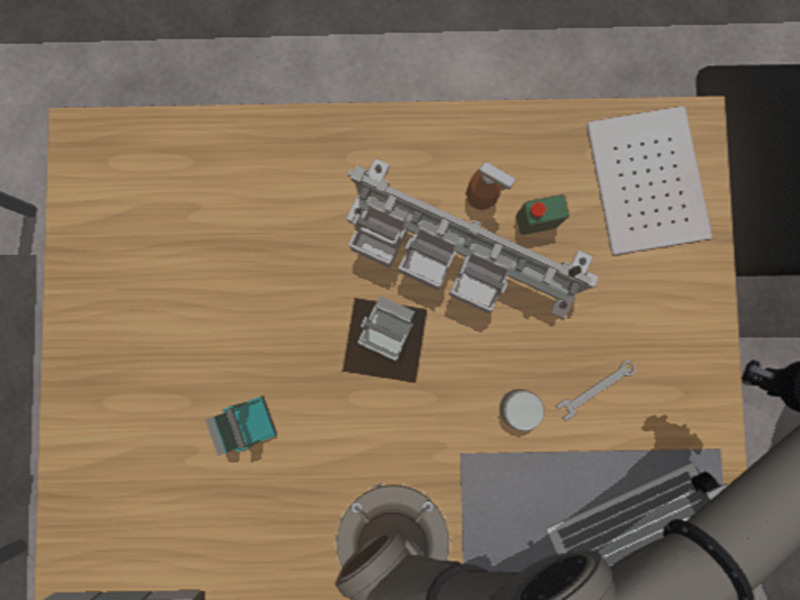

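```bash
python3 -c "
from station import order; print(order.hand_in())"
```

```text
the job is handed in; nothing more can be done
None
```

The rack is ready for transport and the job was handed in at about 38 s of the 192 s. The hand-in reports no verdict.

- **Bolt:** I drew it to its stop before touching the tray. At the end I pushed it home, about 55 mm of travel, until it stopped against 17 N. In the last picture its fingers stand over the bay centres.
- **Tray:** It came out of bay 2 and stands upright on the mat, about 14 mm from the centre.
- **Bins:** Three deep bins were present, and they hang in bays 1, 2 and 3. In both camera views they match the nominal hung poses to about a pixel (roughly 2–3 mm).
- **Left alone:** The spray bottle, oil tin, can, wrench and turquoise look-alike show no visible movement between the first and last pictures.

No check failed. Camera-measured heights read 3–5 mm high, so I used the heights felt when gripping instead. Setting the tray down briefly pressed it onto the mat with about 27 N, and I eased that off before letting go.

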